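# Turn over the upside-down vial block and dock it

## Task

One of the three blue vial blocks on the stand is upside down: its bare metal base with the orange dot faces up. Turn it right way up (it can be tipped over the stand's far lip onto the bench), then slide it into the slotted dock with its metal base flange under the slotted plate, fully home against the end stop, and let go. Leave the other two blocks and the round flask where they stand.

Things in the scene. Friction and masses are not known exactly. Their poses are not given: they have to be found in the camera images.
- block: Upside-down block, 0.22 kg: metal flange 56x56x6 mm (24 mm orange dot on its outer face) under a blue body 32 (block x) x 56 (y) x 44 mm high with six wells; 50 mm in all. Flange overhangs the body 12 mm at the x sides, flush at the y sides. Origin: centre of flange's outer face; z points flange to wells: down at the start (origin 72 mm up), finally up. Either way round (y or -y) fits.
- block_a: A like block, already right way up (six black wells on top, no dot to be seen). Origin at the centre of its underside. On the stand. To be left alone.
- block_b: The other like block, right way up. To be left alone.
- stand: Low grey stand fixed to the bench, 310 mm long (y), top 22 mm up, from x=-84 to -4 mm; a metal lip from x=-4 to +4 along its far edge is 5 mm higher (27 up). x points away from the robot. Origin: bench height under the lip's centre. The blocks stand on it in a row 110 mm apart, in any order, centres at x=-40 to -47, square within 0.12 rad. One can be tipped over the lip; bench beyond is free.
- dock: Dock fixed to the bench. Steel plate, underside 10 and top 14 mm up, 82 mm wide, with a 38 mm slot along y; channel beneath 62 mm wide. Runs from y=-30 mm (end stop, 14 high) to the open mouth at y=+32. The flange slides along -y under the plate, blue body standing in the slot. From y=-80 to -165 a control box 130 wide, 51 high with knob. Origin: bench height, slot centre line.
- dock_home (a point): Where the block's origin lies when fully home against the end stop: slot centre line, dock y = -2 mm, bench height. Block y is then along dock y. Axes as the dock's.
- dock_mouth (a point): Centre of the slot's open end at bench height, dock y = +32 mm; axes as the dock's. From here flared guides, 14 mm high, widen from 62 to 86 mm apart at dock y = +59 mm.
- flask: Round glass flask standing in a cork ring, 84 mm across, 160 mm high, at the left. Origin under its centre. To be left alone.

How it is judged (in metres and radians):
On the way:
1. the upside-down block has been turned right way up, wells upward (angle between block's own z axis and vertical below 0.2 rad), for 0.2 s.
At the end, for the whole second after the job is handed in: The formerly upside-down block stands wells up in the dock, flange under the slotted plate, within 5 mm of fully home against the end stop and of the centre line, square to the slot, at rest and released; the other two blocks stand upright (y of block in the frame of dock_home between -0.005 and 0.005 m and x of block in the frame of dock_home between -0.005 and 0.005 m and angle between each of block, block_a, block_b's own z axis and vertical below 0.1 rad and height (world z) of block below 0.005 m and angle between the y axis of block and the y axis of dock, either way round below 0.13 rad and linear speed of block below 0.02 m/s); the robot touches nothing.
It fails at once if one of the other two blocks was moved more than 25 mm or tipped (distance of any of block_a, block_b from where it was at the start of the episode above 0.025 m or angle between any of block_a, block_b's own z axis and vertical above 0.5 rad).
It fails at once if the round flask was moved more than 25 mm or tipped (distance of flask from where it was at the start of the episode above 0.025 m or angle between flask's own z axis and vertical above 0.4 rad).
It also fails if it takes over 61 s, if anything falls off the work surface, if the arm or the gripper's body presses on something with over 40 N, if the wrist force passes 120 N, or if a joint passes its speed limit or range.

## Robot

A 6-joint arm with a two-finger parallel gripper is mounted at the origin on the work surface. World frame = base frame: x ahead of the robot, y to its left, z up, the work surface at z = 0. Lengths are in m, angles in degrees, forces in N, time in s.
With the tool pointing down it reaches from about 0.4 to 0.825 m from the base axis. Payload 7 kg.
Tool frame: the origin (TCP) lies on the centre line of the jaws, within the pads' length; the fingertips stand 17 mm ahead of it and the grasp point (between the pads) lies 2 mm behind it; y points along the fingers, z is the direction in which the jaws open and shut, and the axes are right-handed (so a half turn about y gives the same grasp; the last joint's range is limited). The gripper opens to 88 mm and grips with 3 to 60 N. Pads are 19 mm wide; open, the fingers measure 130 mm over their backs; the gripper's body (78 mm by 193 mm) begins 47 mm behind the grasp point.
Start: joints at [85.376, 20.546, 0.682, 0, -70.136, -16.507], TCP at [0.243, 0.63, 0.244] pointing down, gripper open.
Joint ranges: [-176.03, 176.03], [-82.01, 121.73], [-58.28, 71.71], [-173.87, 95.51], [-174.79, -0.11], [-173.66, 173.66]. Speed limits (degrees/s): [136.94, 136.94, 172.46, 180, 180, 180].

## Interface

Orientations are given as [roll, pitch, yaw] about the fixed x, y, z axes, in that order (R = Rz(yaw) Ry(pitch) Rx(roll)).
In Python, from plant import r, capture, camera_info gives the robot as it stands. The module is installed in compiled form; this text tells all that it offers.
- The arm moves only by the tool apply_moves, never from a script. Its argument "deltas" is a list of rows, each an object of numbers: "tx", "ty", "tz": the shift along the tool's x, y, z in m; "turn": the turn about the tool's y in rad; "gripper": the finger opening in m, from 0 to 0.0876. A call has 1 to 5 rows; each row is the pose to reach, as a shift and turn from the pose commanded when the call began, along the tool's axes at that moment; what a row does not reach only later rows make up. A row lasts 1/10 s, in which the tool goes at most 50 mm and 8.59 degrees, less where a joint would pass 70% of its speed; a pose out of reach is approached as far as the arm can. A call with a gripper value outside its range is refused whole. The fingers move at their own pace and stop on an object; "newtons" is the grip in N (left out, the last holds). Time passes only in rows, so rows that repeat a pose let the fingers close. It gives the time, the measured TCP pose, the force and the opening at its end, in the units of the state.
- r.get_state(): the state, without advancing time (a new reading comes with each control period).
- capture(name): name is "scene" or "side" or "wrist"; returns (picture, depth): 480x640x3 uint8, red, green, blue; 480x640 float32, m along the optical axis (not along the pixel's ray), 0 where there is no reading.
- camera_info(name): a dict with "K" (3x3 intrinsics, pixels), "eye" and "orientation" of the camera in the world; the wrist camera has in their place "tool_from_camera" (4x4, takes a point from camera to tool coordinates, whose origin is the TCP and whose axes are the tool frame's). Camera axes: x right, y up, looking along -z (the intrinsics and any distortion apply to the point x, -y, -z); pixel columns grow to the right and rows downward; lengths in m; the calibration is good to about 2 mm. A picture is of the moment at which its call begins: read the wrist's pose just before it. camera_info takes no time and is no camera call.
- r.close_job(): hands the job in, once; it reports no verdict.
The state is a dict: "time_s": time; "joints": joint angles; "qd": joint speeds; "joint_torque": joint torques, N m; "tcp_pos": TCP position; "eef_rot": TCP orientation; "contact_force": force on the tool from outside, world axes, zero at the start; "moment": the same for the moment, N m; "gripper_width": finger opening in m.
Only numpy, scipy, OpenCV 4.12 (cv2) and the standard library are available. Lean on these libraries where they do the work, as an engineer would, in place of code of your own. Each camera call takes 0.05 s, during which the arm holds its last target.

## Working session

There is one attempt and no reset: what is moved stays moved. The work goes in short steps, Python scripts to look and compute and a tool call to move; the robot and the scene stay as the last step left them, time stands still between calls to the robot, and variables do not carry over. Pictures are saved under pics/ and viewed, and the job is handed in when it is done.

Besides the shell and the picture viewer there is one more tool, called after "Call:" as name(argument=value, ...), one argument or row to a line, values as JSON. apply_moves: Moves the arm, as the interface text tells. Its arguments: {"type":"object","properties":{"deltas":{"type":"array","items":{"type":"object","properties":{"tx":{"type":"number"},"ty":{"type":"number"},"tz":{"type":"number"},"turn":{"type":"number"},"gripper":{"type":"number"}}}},"newtons":{"type":"number"}},"required":["deltas"]}

```bash
mkdir -p pics; cat > h.py <<'E'
import numpy as np, cv2, json
from scipy.spatial.transform import Rotation as R
from plant import r, capture, camera_info
def toolT():
    s=r.get_state(); T=np.eye(4)
    T[:3,:3]=R.from_euler('xyz',s['eef_rot'],degrees=True).as_matrix(); T[:3,3]=s['tcp_pos']; return T
def shot(name,fn):
    T=toolT(); p,d=capture(name); cv2.imwrite('pics/'+fn+'.png',p[:,:,::-1]); np.savez('pics/'+fn+'.npz',p=p,d=d,T=T); return p,d,T
def camT(name,T):
    i=camera_info(name)
    if name=='wrist': return np.array(i['K']),T@np.array(i['tool_from_camera'])
    M=np.eye(4); o=np.array(i['orientation'])
    M[:3,:3]=o if o.shape==(3,3) else R.from_euler('xyz',o,degrees=True).as_matrix(); M[:3,3]=i['eye']; return np.array(i['K']),M
def cast(name,T,uv,z):
    K,M=camT(name,T); uv=np.atleast_2d(uv).astype(float)
    q=np.c_[(uv[:,0]-K[0,2])/K[0,0],-(uv[:,1]-K[1,2])/K[1,1],-np.ones(len(uv))]@M[:3,:3].T
    t=(z-M[2,3])/q[:,2]; return M[:3,3]+q*t[:,None]
def cloud(name,T,d):
    K,M=camT(name,T); v,u=np.mgrid[:480,:640]
    q=np.stack([(u-K[0,2])/K[0,0]*d,-(v-K[1,2])/K[1,1]*d,-d],-1); return q@M[:3,:3].T+M[:3,3]
E
python3 - <<'E'
from h import *
print(r.get_state()); 
for n in ['scene','side','wrist']: print(n,camera_info(n)); shot(n,n+'0')
E
```

```text
{'time_s': 0.0, 'joints': array([ 8.53765990e+01,  2.05912037e+01,  6.33811182e-01, -1.77433778e-02,
       -7.01369875e+01, -1.65085496e+01]), 'qd': array([ 0.02651147,  0.0316449 ,  0.13122933,  0.02617576, -0.02741087,
       -0.01988375]), 'joint_torque': array([-1.05288764e-03, -5.82715452e+01,  2.93061000e+01,  6.99717566e+00,
        6.90771107e-03, -1.56751439e-04]), 'tcp_pos': array([0.24320106, 0.6291696 , 0.24263305]), 'eef_rot': array([-8.99047706e+01,  1.08287718e-02,  1.58862016e+02]), 'contact_force': array([-0.19409964,  0.00078296,  0.47924061]), 'moment': array([-0.01433855, -0.01054156, -0.01468973]), 'gripper_width': 0.08760072678851401}
scene {'K': array([[452.35963615,   0.        , 320.70746634],
       [  0.        , 452.35963615, 241.04350534],
       [  0.        ,   0.        ,   1.        ]]), 'eye': array([0.9449745 , 0.24019836, 0.79446547]), 'orientation': array([ 31.73361882,   0.84903311, 115.22450765])}
side {'K': array([[517.39079793,   0.        , 319.65679607],
       [  0.        , 517.39079793, 244.21829769],
       [  0.        ,   0.        ,   1.        ]]), 'eye': array([ 0.20119162, -0.57555927,  0.79970443]), 'orientation': array([ 44.28276582,   0.44258193, -29.8246079 ])}
wrist {'K': array([[333.93413473,   0.        , 319.2796212 ],
       [  0.        , 333.93413473, 239.91300838],
       [  0.        ,   0.        ,   1.        ]]), 'tool_from_camera': array([[ 1.35698008e-04, -9.64551623e-01, -2.63894198e-01,
        -7.15237779e-02],
       [-1.48078507e-04,  2.63894178e-01, -9.64551627e-01,
        -1.40799717e-01],
       [ 9.99999980e-01,  1.69964794e-04, -1.07019450e-04,
        -3.65615340e-04],
       [ 0.00000000e+00,  0.00000000e+00,  0.00000000e+00,
         1.00000000e+00]])}
```

View pics/scene0.png

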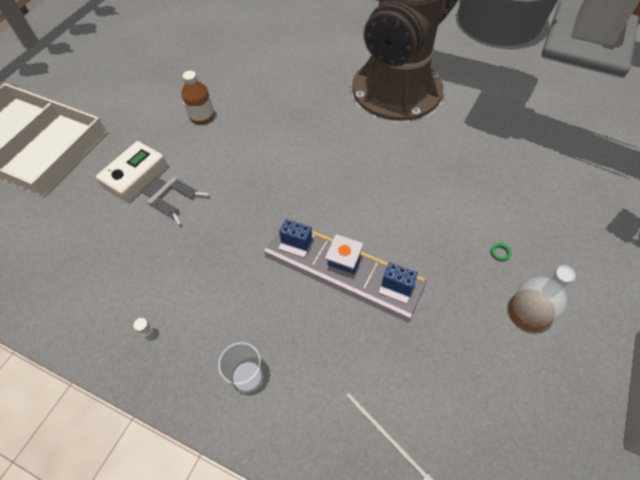

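View pics/side0.png

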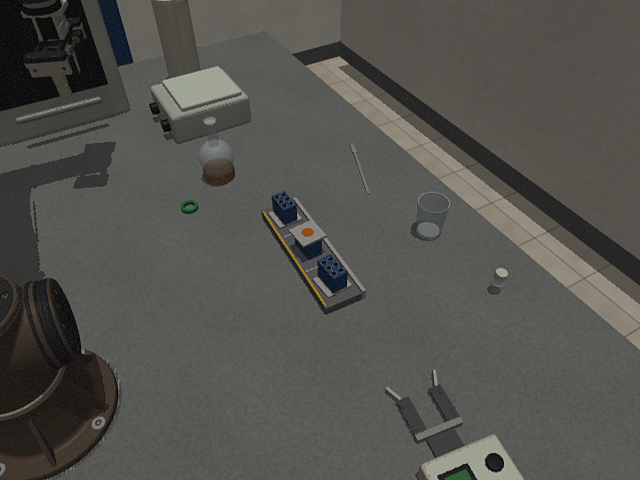

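View pics/wrist0.png

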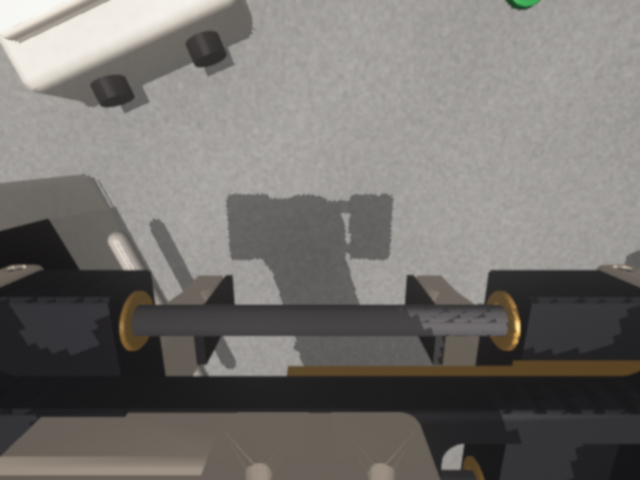

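```bash
python3 - <<'E'
import cv2
a=cv2.imread('pics/scene0.png'); 
b=cv2.resize(a[205:325,255:435],None,fx=4.4,fy=4.4,interpolation=2); cv2.imwrite('pics/z1.png',b[:560])
b=cv2.resize(a[130:240,85:225],None,fx=5,fy=5,interpolation=2); cv2.imwrite('pics/z2.png',b)
a=cv2.imread('pics/side0.png'); 
b=cv2.resize(a[355:480,370:530],None,fx=4.5,fy=4.5,interpolation=2); cv2.imwrite('pics/z3.png',b)
b=cv2.resize(a[180:320,250:380],None,fx=4.2,fy=4.2,interpolation=2); cv2.imwrite('pics/z4.png',b)
from h import *
for n in ['scene','side']:
    f=np.load(f'pics/{n}0.npz'); P=cloud(n,f['T'],f['d']); 
    h=cv2.cvtColor(f['p'],cv2.COLOR_RGB2HSV)
    m=(h[...,0]<14)&(h[...,1]>180)&(h[...,2]>150)
    ys,xs=np.nonzero(m); 
    k=cv2.connectedComponentsWithStats(m.astype(np.uint8))
    for s,c in zip(k[2],k[3]):
        if 10<s[4]<2000: print(n,'orange',s,c,cast(n,f['T'],c,.072),P[int(c[1]),int(c[0])])
    m=(h[...,0]>105)&(h[...,0]<125)&(h[...,1]>130)
    k=cv2.connectedComponentsWithStats(m.astype(np.uint8))
    for s,c in zip(k[2],k[3]):
        if 60<s[4]<3000: print(n,'blue',s,c,P[int(c[1]),int(c[0])])
E
```

```text
scene orange [340 246  10   9  68] [344.17647059 249.95588235] [[0.54469805 0.08789575 0.072     ]] [0.54164514 0.08627433 0.06966065]
scene blue [280 228  31  20 288] [296.84027778 239.08680556] [ 0.55608409 -0.00708554  0.06336978]
scene blue [383 274  33  20 263] [397.64258555 284.50190114] [0.56376419 0.20016439 0.0605129 ]
side orange [305 229   8   7  17] [308.58823529 231.52941176] [[0.54779475 0.0851523  0.072     ]] [0.54689006 0.08589955 0.07330337]
side blue [ 98   0  35  66 620] [115.51935484  31.27258065] [ 0.51596721  1.67971497 -0.1047188 ]
side blue [272 193  25  31 252] [284.76984127 210.17857143] [0.53694    0.17327767 0.06672167]
side blue [298 241  24  18 152] [312.         249.65131579] [0.53974075 0.05750748 0.05032163]
side blue [318 255  29  38 366] [331.96994536 274.65027322] [ 0.52898018 -0.03488905  0.0721358 ]
```

View pics/z1.png

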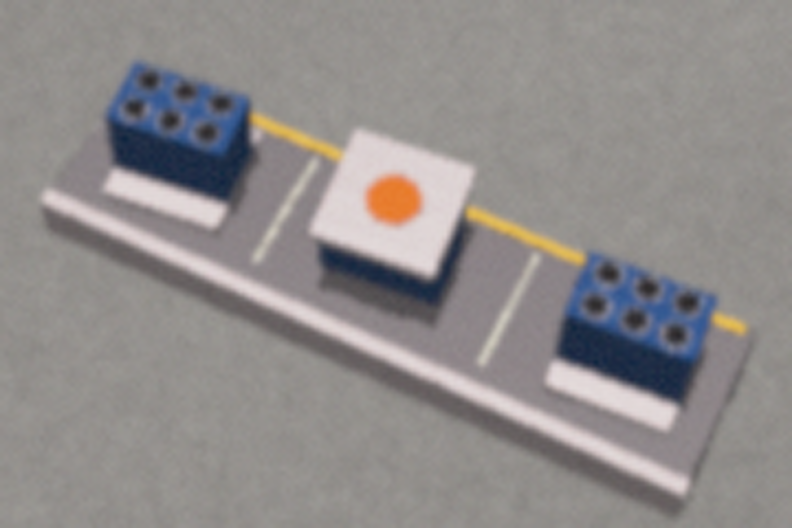

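View pics/z2.png

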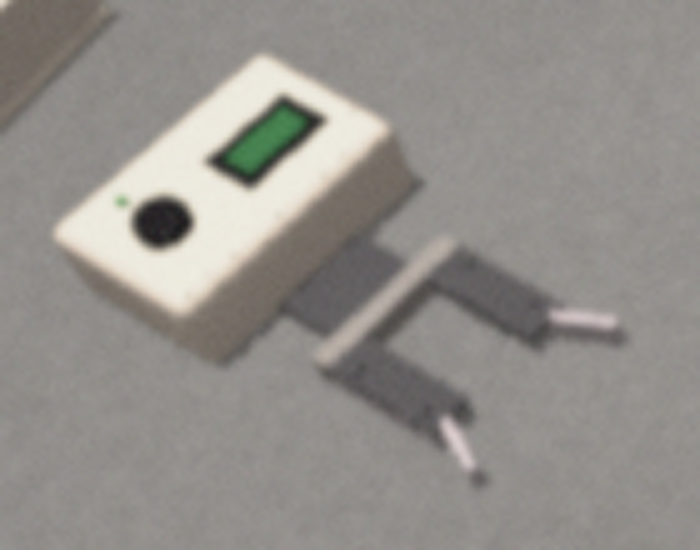

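View pics/z3.png

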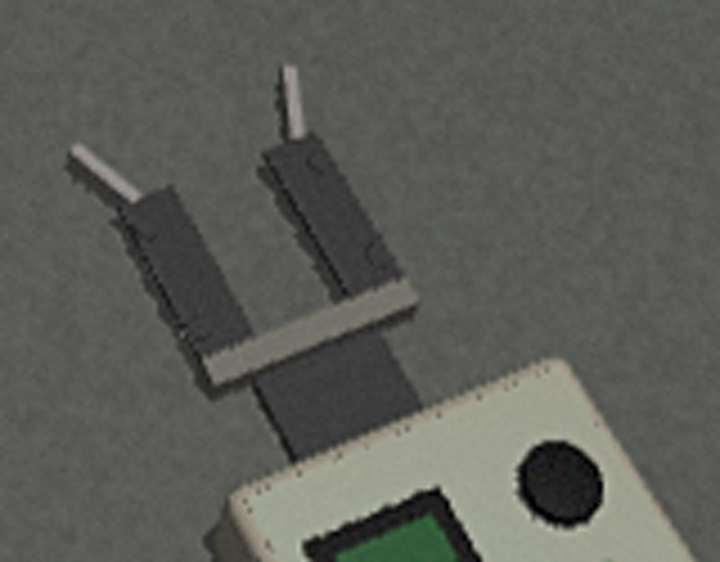

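View pics/z4.png

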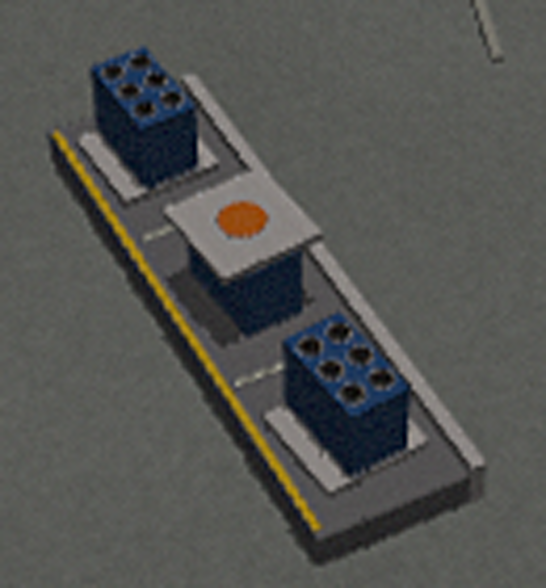

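```bash
python3 - <<'E'
from h import *
T=None
def z(s,o,pts): return np.array(pts,float)/s+np.array(o)-0.4
def pr(n,p): print(n,np.round(p[:,:2],4).tolist())
a=cast('scene',T,z(4.4,(255,205),[(358,130),(475,172),(435,275),(312,232)]),.072); pr('fl scene',a); print(a.mean(0),[np.linalg.norm(a[i]-a[i-1]) for i in range(4)])
a=cast('side',T,z(4.2,(250,180),[(252,172),(320,237),(228,278),(166,210)]),.072); pr('fl side',a);print(a.mean(0),[np.linalg.norm(a[i]-a[i-1]) for i in range(4)])
# lip outer far top edge & inner edge
a=cast('scene',T,z(4.4,(255,205),[(45,200),(686,492),(52,190),(690,480)]),.027); pr('lip scene',a); print([np.linalg.norm(a[0]-a[1])],np.degrees(np.arctan2(*(a[1]-a[0])[[1,0]])))
a=cast('side',T,z(4.2,(250,180),[(193,76),(484,463),(184,82),(472,470)]),.027); pr('lip side',a); print([np.linalg.norm(a[0]-a[1])],np.degrees(np.arctan2(*(a[0]-a[1])[[1,0]])))
# dock
a=cast('side',T,z(4.5,(370,355),[(120,212),(172,185),(265,152),(312,132),(205,360),(415,283)]),.014); pr('dock side',a); print(np.linalg.norm(a[0]-a[3]),np.linalg.norm(a[1]-a[2]),a[1:3].mean(0),a[[0,3]].mean(0))
a=cast('scene',T,z(5,(85,130),[(550,297),(527,338),(473,405),(430,435),(447,238),(322,352)]),.014); pr('dock scene',a); print(np.linalg.norm(a[0]-a[3]),np.linalg.norm(a[1]-a[2]),a[1:3].mean(0),a[[0,3]].mean(0))
for n in ['scene','side']:
    f=np.load(f'pics/{n}0.npz'); P=cloud(n,f['T'],f['d']); k=(abs(P[...,2]-.0515)<.003)&(P[...,1]<-.1)&(P[...,0]>.3)&(P[...,0]<.8)
    q=P[k][:,:2].astype(np.float32); rr=cv2.minAreaRect(q); print(n,'box',rr,cv2.boxPoints(rr))
E
```

```text
fl scene [[0.5193, 0.0598], [0.5179, 0.1136], [0.5707, 0.1176], [0.5734, 0.0631]]
[0.54534095 0.08853369 0.072     ] [np.float64(0.05421136251751317), np.float64(0.05381963196626934), np.float64(0.05297099562605045), np.float64(0.05462416194890153)]
fl side [[0.5652, 0.1124], [0.5712, 0.0566], [0.5205, 0.0548], [0.5165, 0.1099]]
[0.54335829 0.08341638 0.072     ] [np.float64(0.0488035808530698), np.float64(0.056096982439614515), np.float64(0.050791431075199255), np.float64(0.055221467532025156)]
lip scene [[0.5855, -0.0637], [0.5973, 0.2428], [0.5796, -0.0634], [0.5916, 0.2426]]
[np.float64(0.30680687841469495)] 87.7895278131744
lip side [[0.5971, 0.238], [0.5849, -0.0686], [0.5906, 0.2361], [0.5779, -0.0693]]
[np.float64(0.30682999738700134)] 87.7163131103597
dock side [[0.5064, -0.2826], [0.5291, -0.2834], [0.5668, -0.2899], [0.5871, -0.2922], [0.4995, -0.3424], [0.5809, -0.357]]
0.08120832042760269 0.03825909314241727 [ 0.5479718  -0.28668147  0.014     ] [ 0.54673129 -0.28739184  0.014     ]
dock scene [[0.5074, -0.2848], [0.5306, -0.2813], [0.5702, -0.2822], [0.5908, -0.2899], [0.4985, -0.3457], [0.5741, -0.3582]]
0.08354300242214349 0.03963815386795208 [ 0.55037467 -0.28177868  0.014     ] [ 0.5490915 -0.2873457  0.014    ]
scene box ((0.5111979842185974, -0.5923970937728882), (0.2850817143917084, 0.533839762210846), 16.032466888427734) [[ 0.30048272 -0.3752262 ]
 [ 0.4479197  -0.88830245]
 [ 0.7219132  -0.809568  ]
 [ 0.57447624 -0.29649174]]
side box ((0.5599993467330933, -0.4416060149669647), (0.024942006915807724, 0.02412516251206398), 46.645599365234375) [[ 0.542667   -0.44239286]
 [ 0.56020886 -0.45895502]
 [ 0.5773317  -0.44081917]
 [ 0.55978984 -0.424257  ]]
```

```bash
cat >> h.py <<'E'
def goal(x,y,z,jaw=None):
    "jaw: world dir (deg) of tool z, mod 180; nearest turn"
    T=toolT(); d=T[:3,:3].T@(np.array([x,y,z])-T[:3,3])
    t=0
    if jaw is not None:
        cur=np.degrees(np.arctan2(T[1,2],T[0,2])); t=-((jaw-cur+90)%180-90)
    s=r.get_state()
    print('t',round(s['time_s'],2),'tcp',np.round(T[:3,3],4),'F',np.round(s['contact_force'],1),'w',round(s['gripper_width'],4))
    print('tx %.4f ty %.4f tz %.4f turn %.4f (%.1f deg)'%(*d,np.radians(t),t))
E
python3 -c "
from h import *
goal(.5445,.086,.2,93.2)"
```

```text
t 0.15 tcp [0.2432 0.6293 0.2428] F [ 0.1 -0.1  0.1] w 0.0877
tx -0.4769 ty 0.0434 tz 0.3980 turn -0.4248 (-24.3 deg)
```

Call:
apply_moves(
  deltas=[
    {"tx": -0.035, "ty": 0, "tz": 0.03, "turn": -0.1, "gripper": 0.0876},
    {"tx": -0.07, "ty": 0, "tz": 0.06, "turn": -0.22},
    {"tx": -0.105, "tz": 0.088, "turn": -0.35},
    {"tx": -0.14, "tz": 0.117, "turn": -0.425},
    {"tx": -0.175, "tz": 0.146, "turn": -0.425},
  ],
)

```text
invalid input at $.deltas[1]: expected keys tx, ty, tz, turn, gripper
```

```bash
python3 -c "
from h import *
goal(.5445,.086,.2,93.2); print(r.get_state()['joints'])"
```

```text
t 0.15 tcp [0.2432 0.6293 0.2428] F [ 0.1 -0.1  0.1] w 0.0877
tx -0.4769 ty 0.0434 tz 0.3980 turn -0.4248 (-24.3 deg)
[ 8.53761343e+01  2.05818973e+01  6.45620385e-01 -1.37946070e-02
 -7.01351853e+01 -1.65083259e+01]
```

All keys are needed.

Call:
apply_moves(
  deltas=[
    {"tx": -0.035, "ty": 0, "tz": 0.03, "turn": -0.1, "gripper": 0.0876},
    {"tx": -0.07, "ty": 0, "tz": 0.06, "turn": -0.22, "gripper": 0.0876},
    {"tx": -0.105, "ty": 0, "tz": 0.088, "turn": -0.35, "gripper": 0.0876},
    {"tx": -0.14, "ty": 0, "tz": 0.117, "turn": -0.425, "gripper": 0.0876},
    {"tx": -0.175, "ty": 0, "tz": 0.146, "turn": -0.425, "gripper": 0.0876},
  ],
)

```text
time_s: 0.65
tcp_pos: [0.3544, 0.4286, 0.2434]
eef_rot: [-90.0, -0.0, -176.6]
contact_force: [0.8, 0.8, 0.4]
gripper_width: 0.0876
```

```bash
python3 -c "
from h import *
goal(.5445,.086,.2,93.2); print(r.get_state()['joints'])"
```

```text
t 0.65 tcp [0.3544 0.4286 0.2434] F [0.8 0.8 0.4] w 0.0876
tx -0.1695 ty 0.0435 tz 0.3532 turn 0.0034 (0.2 deg)
[ 7.05844279e+01  9.39843705e+00 -1.45045454e+01 -1.80239718e-03
 -6.61063788e+01  2.28117852e+01]
```

Call:
apply_moves(
  deltas=[
    {"tx": -0.02, "ty": 0, "tz": 0.045, "turn": 0, "gripper": 0.0876},
    {"tx": -0.04, "ty": 0, "tz": 0.09, "turn": 0, "gripper": 0.0876},
    {"tx": -0.06, "ty": 0, "tz": 0.135, "turn": 0, "gripper": 0.0876},
    {"tx": -0.08, "ty": 0, "tz": 0.18, "turn": 0, "gripper": 0.0876},
    {"tx": -0.1, "ty": 0, "tz": 0.225, "turn": 0, "gripper": 0.0876},
  ],
)

```text
time_s: 1.15
tcp_pos: [0.4668, 0.2094, 0.2437]
eef_rot: [-90.0, 0.0, -176.8]
contact_force: [1.9, 0.3, -0.2]
gripper_width: 0.0875
```

Call:
apply_moves(
  deltas=[
    {"tx": -0.02, "ty": 0.01, "tz": 0.04, "turn": 0, "gripper": 0.0876},
    {"tx": -0.04, "ty": 0.02, "tz": 0.08, "turn": 0, "gripper": 0.0876},
    {"tx": -0.06, "ty": 0.03, "tz": 0.115, "turn": 0, "gripper": 0.0876},
    {"tx": -0.06, "ty": 0.03, "tz": 0.115, "turn": 0, "gripper": 0.0876},
  ],
)

```text
time_s: 1.55
tcp_pos: [0.5334, 0.096, 0.2116]
eef_rot: [-89.9, -0.2, -177.0]
contact_force: [-1.0, -0.5, -0.6]
gripper_width: 0.0879
```

```bash
python3 -c "
from h import *
goal(.5445,.086,.2,93.2); print(r.get_state()['joints']); shot('wrist','w1')"
```

```text
t 1.55 tcp [0.5334 0.096  0.2116] F [-1.  -0.5 -0.6] w 0.0879
tx -0.0106 ty 0.0116 tz 0.0105 turn -0.0041 (-0.2 deg)
[ 3.09273043e+01  9.54310690e+00 -1.87043958e+01 -2.69291344e-05
 -6.19457955e+01  6.20357306e+01]
```

View pics/w1.png

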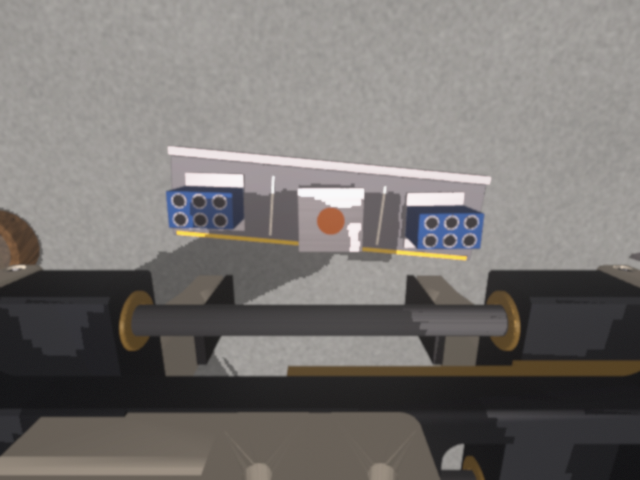

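```bash
python3 - <<'E'
from h import *
f=np.load('pics/w1.npz');T=f['T'];h=cv2.cvtColor(f['p'],cv2.COLOR_RGB2HSV)
m=(h[...,0]<14)&(h[...,1]>150)&(h[...,2]>100); m[:190]=0;m[240:]=0;m[:,:300]=0;m[:,360:]=0
c=np.argwhere(m).mean(0)[::-1]; print(m.sum(),c,cast('wrist',T,c,.072))
a=cast('wrist',T,[(299,187),(363,186.5),(364,251),(298.5,251)],.072);print(a,[np.linalg.norm(a[i]-a[i-1]) for i in range(4)],a.mean(0))
for i in range(4): d=a[i]-a[i-1]; print(np.degrees(np.arctan2(d[1],d[0])))
a=cast('wrist',T,[(168,147.5),(490,178),(168,152.5),(490,183)],.027);print(a,np.linalg.norm(a[0]-a[1]))
d=a[0]-a[1];print(np.degrees(np.arctan2(d[1],d[0])))
b=cv2.resize(f['p'][140:260,150:500,::-1],None,fx=2.28,fy=4,interpolation=2); b=cv2.resize(f['p'][175:265,270:400,::-1],None,fx=6,fy=6,interpolation=2);cv2.imwrite('pics/w1z.png',b)
E
```

```text
465 [330.18924731 220.62365591] [[0.54550051 0.08711018 0.072     ]]
[[0.57275806 0.11481555 0.072     ]
 [0.57591264 0.06153284 0.072     ]
 [0.51980015 0.05578422 0.072     ]
 [0.51686559 0.11327682 0.072     ]] [np.float64(0.05591364250427515), np.float64(0.05337600961218999), np.float64(0.056406185621645996), np.float64(0.057567441737180314)] [0.54633411 0.08635236 0.072     ]
1.5769665101173673
-86.61178219524258
-174.1505615700285
92.92197800413477
[[ 0.59802039  0.24116386  0.027     ]
 [ 0.58556075 -0.0660084   0.027     ]
 [ 0.59346142  0.24147723  0.027     ]
 [ 0.58083407 -0.06690418  0.027     ]] 0.30742485083687354
87.67721967653256
```

View pics/w1z.png

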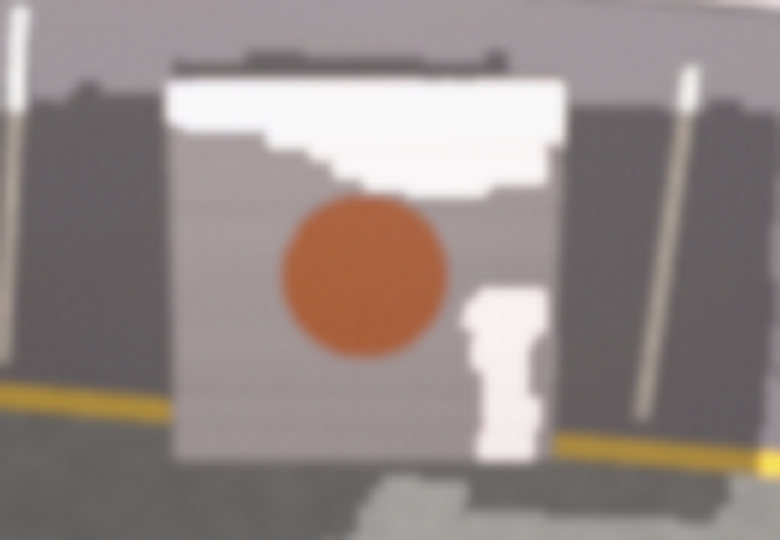

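```bash
python3 -c "
from h import *
goal(.5455,.0865,.043,93.3)"
```

```text
t 1.6 tcp [0.533  0.0975 0.2123] F [-0.1  0.5  0.1] w 0.0875
tx -0.0123 ty 0.1693 tz 0.0115 turn -0.0055 (-0.3 deg)
```

Call:
apply_moves(
  deltas=[
    {"tx": -0.012, "ty": 0.03, "tz": 0.0115, "turn": -0.005, "gripper": 0.0876},
    {"tx": -0.012, "ty": 0.06, "tz": 0.0115, "turn": -0.005, "gripper": 0.0876},
    {"tx": -0.012, "ty": 0.09, "tz": 0.0115, "turn": -0.005, "gripper": 0.0876},
    {"tx": -0.012, "ty": 0.1, "tz": 0.0115, "turn": -0.005, "gripper": 0.0876},
    {"tx": -0.012, "ty": 0.1, "tz": 0.0115, "turn": -0.005, "gripper": 0.0876},
  ],
)

```text
time_s: 2.1
tcp_pos: [0.5445, 0.0894, 0.1127]
eef_rot: [-89.9, -0.1, -176.4]
contact_force: [-0.3, 0.4, -0.7]
gripper_width: 0.0875
```

```bash
python3 -c "
from h import *
goal(.5455,.0865,.043,93.3)
shot('wrist','w2')"
```

```text
t 2.1 tcp [0.5445 0.0894 0.1127] F [-0.3  0.4 -0.7] w 0.0875
tx -0.0009 ty 0.0697 tz 0.0028 turn 0.0046 (0.3 deg)
```

View pics/w2.png

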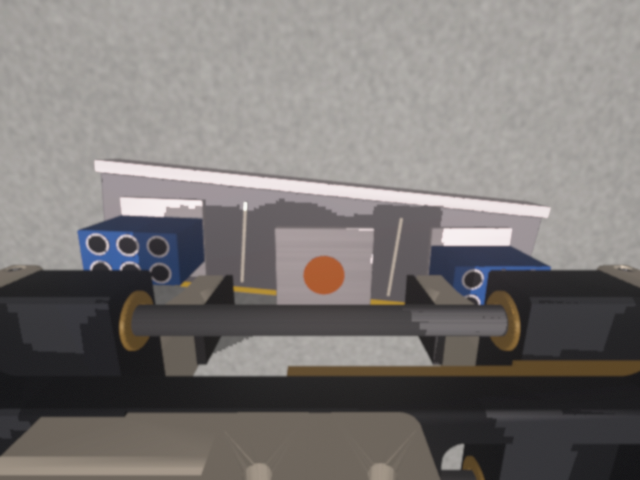

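```bash
python3 -c "
from h import *
T=np.load('pics/w2.npz')['T']
a=cast('wrist',T,[(324,274),(276,228),(373,228),(276.5,303),(372,303)],.072);print(a, a[1]-a[2])"
```

```text
[[0.5461     0.08677008 0.072     ]
 [0.57178008 0.11528579 0.072     ]
 [0.57511523 0.06128759 0.072     ]
 [0.52601265 0.11372833 0.072     ]
 [0.52949053 0.05708327 0.072     ]] [-0.00333515  0.0539982   0.        ]
```

Call:
apply_moves(
  deltas=[
    {"tx": -0.001, "ty": 0.03, "tz": 0.002, "turn": 0.005, "gripper": 0.0876},
    {"tx": -0.001, "ty": 0.05, "tz": 0.002, "turn": 0.005, "gripper": 0.0876},
    {"tx": -0.001, "ty": 0.069, "tz": 0.002, "turn": 0.005, "gripper": 0.0876},
    {"tx": -0.001, "ty": 0.069, "tz": 0.002, "turn": 0.005, "gripper": 0.0876},
  ],
)

```text
time_s: 2.55
tcp_pos: [0.5462, 0.0873, 0.0442]
eef_rot: [-90.0, -0.1, -176.8]
contact_force: [-0.2, -0.8, 0.2]
gripper_width: 0.0879
```

Call:
apply_moves(
  deltas=[
    {"tx": 0, "ty": 0, "tz": 0, "turn": 0, "gripper": 0.05},
    {"tx": 0, "ty": 0, "tz": 0, "turn": 0, "gripper": 0.05},
    {"tx": 0, "ty": 0, "tz": 0, "turn": 0, "gripper": 0.05},
    {"tx": 0, "ty": 0, "tz": 0, "turn": 0, "gripper": 0.05},
    {"tx": 0, "ty": 0, "tz": 0, "turn": 0, "gripper": 0.05},
  ],
  newtons=5,
)

```text
time_s: 3.05
tcp_pos: [0.5469, 0.0872, 0.0452]
eef_rot: [-90.0, 0.1, -176.8]
contact_force: [-1.7, 0.1, 5.3]
gripper_width: 0.0559
```

Call:
apply_moves(
  deltas=[
    {"tx": -0.005, "ty": 0, "tz": 0.001, "turn": 0.03, "gripper": 0.05},
    {"tx": -0.01, "ty": 0, "tz": 0.001, "turn": 0.06, "gripper": 0.05},
    {"tx": -0.015, "ty": 0, "tz": 0.002, "turn": 0.096, "gripper": 0.05},
    {"tx": -0.02, "ty": 0, "tz": 0.002, "turn": 0.096, "gripper": 0.05},
    {"tx": -0.02, "ty": 0, "tz": 0.002, "turn": 0.096, "gripper": 0.05},
  ],
)

```text
time_s: 3.55
tcp_pos: [0.5669, 0.0859, 0.0447]
eef_rot: [-90.0, -0.0, 177.7]
contact_force: [-1.1, -2.4, 2.5]
gripper_width: 0.0557
```

```bash
python3 -c "
from h import *
goal(.5455,.0865,.043,87.7);shot('side','s1')
a=cv2.imread('pics/s1.png');cv2.imwrite('pics/s1z.png',cv2.resize(a[170:320,230:390],None,fx=3.9,fy=3.9,interpolation=2))"
```

```text
t 3.55 tcp [0.5669 0.0859 0.0447] F [-1.1 -2.4  2.5] w 0.0557
tx 0.0214 ty 0.0017 tz 0.0003 turn -0.0005 (-0.0 deg)
```

View pics/s1z.png

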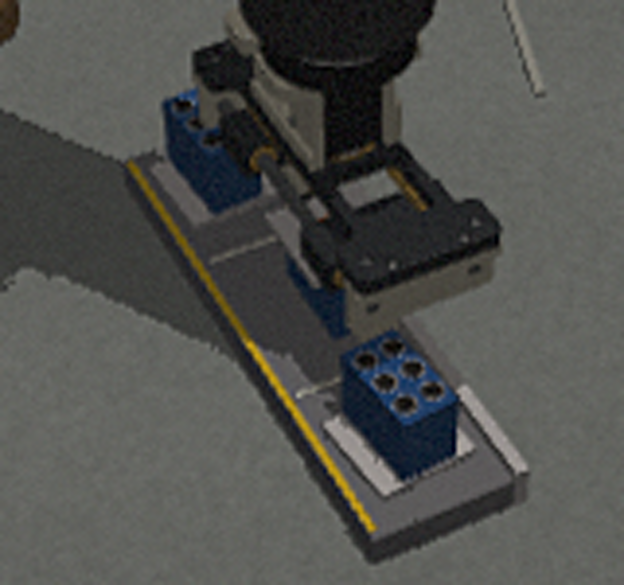

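Call:
apply_moves(
  deltas=[
    {"tx": -0.004, "ty": -0.001, "tz": 0, "turn": 0, "gripper": 0.05},
    {"tx": -0.009, "ty": -0.004, "tz": 0, "turn": 0, "gripper": 0.05},
    {"tx": -0.014, "ty": -0.005, "tz": 0, "turn": 0, "gripper": 0.05},
    {"tx": -0.018, "ty": -0.006, "tz": 0, "turn": 0, "gripper": 0.05},
  ],
)

```text
time_s: 4.0
tcp_pos: [0.5843, 0.0853, 0.0503]
eef_rot: [-90.0, -0.1, 177.7]
contact_force: [-3.0, -0.1, -2.5]
gripper_width: 0.056
```

```bash
python3 -c "
from h import *
goal(.5455,.0865,.043,87.7);shot('side','s2');shot('scene','c2')
a=cv2.imread('pics/s2.png')[170:320,230:390];b=cv2.imread('pics/c2.png')[180:330,250:410];cv2.imwrite('pics/s2z.png',cv2.resize(np.hstack([a,b]),None,fx=2.5,fy=2.5,interpolation=2))"
```

```text
t 4.0 tcp [0.5843 0.0853 0.0503] F [-3.  -0.1 -2.5] w 0.056
tx 0.0389 ty 0.0073 tz 0.0003 turn 0.0001 (0.0 deg)
```

View pics/s2z.png

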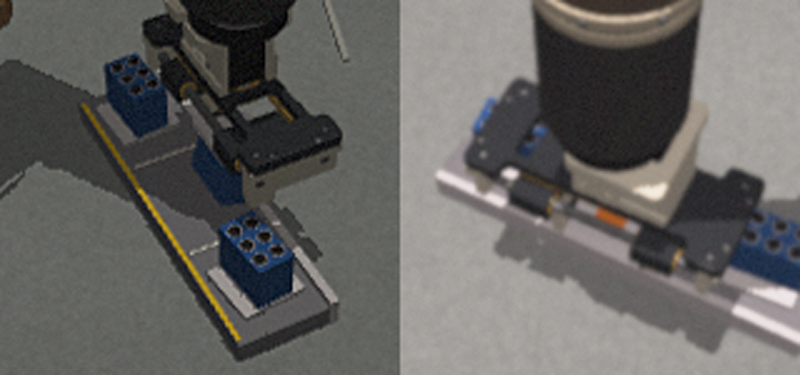

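Call:
apply_moves(
  deltas=[
    {"tx": -0.005, "ty": 0, "tz": 0, "turn": 0, "gripper": 0.05},
    {"tx": -0.01, "ty": 0.001, "tz": 0, "turn": 0, "gripper": 0.05},
    {"tx": -0.014, "ty": 0.001, "tz": 0, "turn": 0, "gripper": 0.05},
    {"tx": -0.018, "ty": 0.001, "tz": 0, "turn": 0, "gripper": 0.05},
    {"tx": -0.018, "ty": 0.001, "tz": 0, "turn": 0, "gripper": 0.05},
  ],
)

```text
time_s: 4.6
tcp_pos: [0.6035, 0.0849, 0.0495]
eef_rot: [-90.0, 0.0, 177.7]
contact_force: [-1.0, 0.1, -2.0]
gripper_width: 0.0558
```

```bash
python3 -c "
from h import *
goal(.5455,.0865,.043,87.7);shot('wrist','w3');shot('scene','c3')
a=cv2.imread('pics/w3.png')[150:450,160:480];b=cv2.resize(cv2.imread('pics/c3.png')[210:310,280:386],(320,300));cv2.imwrite('pics/s3z.png',cv2.resize(np.hstack([a,b]),None,fx=1.25,fy=1.25,interpolation=2))"
```

```text
t 4.6 tcp [0.6035 0.0849 0.0495] F [-1.   0.1 -2. ] w 0.0558
tx 0.0580 ty 0.0065 tz 0.0007 turn 0.0004 (0.0 deg)
```

View pics/s3z.png

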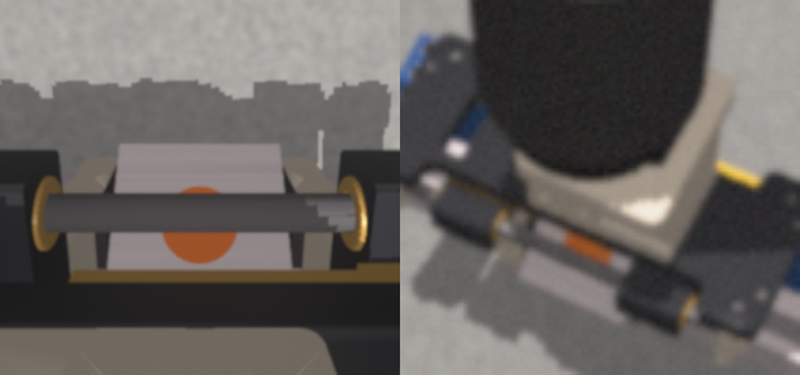

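```bash
cat >> h.py <<'E'
def normal(fn,u0,u1,v0,v1,cam='wrist'):
    f=np.load('pics/'+fn+'.npz'); P=cloud(cam,f['T'],f['d'])[v0:v1,u0:u1].reshape(-1,3); P=P[np.isfinite(P).all(1)&(f['d'][v0:v1,u0:u1].ravel()>0)]
    c=np.median(P,0); n=np.linalg.svd(P-P.mean(0))[2][2]; n*=np.sign(n[2]); print(fn,len(P),'c',np.round(P.mean(0),4),'n',np.round(n,3),'tilt',np.degrees(np.arccos(n[2])),'ext',P.min(0),P.max(0))
E
python3 -c "
from h import *
normal('w3',262,380,272,300)
normal('w3',262,380,340,362)"
```

```text
w3 3294 c [0.62   0.0839 0.0609] n [ 0.691 -0.029  0.722] tilt 43.7398711239133 ext [0.61458314 0.05870767 0.0553367 ] [0.62559401 0.10875526 0.06666886]
w3 2583 c [0.601  0.0847 0.0789] n [ 0.668 -0.027  0.744] tilt 41.9221663064298 ext [0.59676846 0.06200548 0.07479193] [0.60517938 0.10735173 0.08259361]
```

Call:
apply_moves(
  deltas=[
    {"tx": -0.015, "ty": -0.003, "tz": 0, "turn": 0, "gripper": 0.05},
    {"tx": -0.035, "ty": -0.003, "tz": 0, "turn": 0, "gripper": 0.05},
    {"tx": -0.05, "ty": 0.008, "tz": 0, "turn": 0, "gripper": 0.05},
    {"tx": -0.055, "ty": 0.018, "tz": 0, "turn": 0, "gripper": 0.05},
    {"tx": -0.055, "ty": 0.018, "tz": 0, "turn": 0, "gripper": 0.05},
  ],
)

```text
time_s: 5.2
tcp_pos: [0.6569, 0.0822, 0.0296]
eef_rot: [-90.0, -0.1, 177.7]
contact_force: [-0.9, -0.6, -2.2]
gripper_width: 0.0559
```

```bash
python3 -c "
from h import *
goal(.658,.083,.024,87.7);shot('wrist','w4');
normal('w4',262,380,272,300)
normal('w4',262,380,340,362)
cv2.imwrite('pics/w4z.png',cv2.imread('pics/w4.png')[150:450,160:480])"
```

```text
t 5.2 tcp [0.6569 0.0822 0.0296] F [-0.9 -0.6 -2.2] w 0.0559
tx -0.0011 ty 0.0056 tz -0.0008 turn -0.0003 (-0.0 deg)
w4 3291 c [0.6732 0.0813 0.0404] n [ 0.712 -0.029  0.702] tilt 45.44608127309528 ext [0.66758159 0.05592524 0.03447371] [0.6788303  0.10620282 0.04615921]
w4 2588 c [0.6545 0.0821 0.0591] n [ 0.697 -0.028  0.716] tilt 44.24642642282074 ext [0.65038274 0.05936898 0.05482351] [0.6588375  0.10472564 0.06297967]
```

View pics/w4z.png

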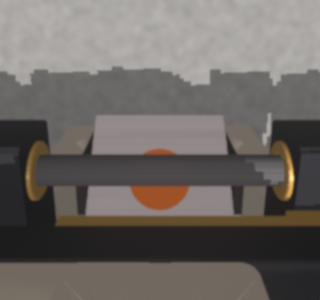

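Call:
apply_moves(
  deltas=[
    {"tx": -0.001, "ty": 0.003, "tz": 0, "turn": 0, "gripper": 0.05},
    {"tx": -0.007, "ty": 0.005, "tz": 0, "turn": 0, "gripper": 0.05},
    {"tx": -0.013, "ty": 0.008, "tz": 0, "turn": 0, "gripper": 0.05},
    {"tx": -0.018, "ty": 0.01, "tz": 0, "turn": 0, "gripper": 0.05},
    {"tx": -0.019, "ty": 0.01, "tz": 0, "turn": 0, "gripper": 0.05},
  ],
)

```text
time_s: 5.75
tcp_pos: [0.6771, 0.0818, 0.0214]
eef_rot: [-90.0, -0.0, 177.7]
contact_force: [-0.9, -0.0, -1.3]
gripper_width: 0.056
```

```bash
python3 -c "
from h import *
goal(.658,.083,.020,87.7);shot('wrist','w5');
normal('w5',262,380,272,300)
normal('w5',262,380,340,362)
cv2.imwrite('pics/w5z.png',cv2.imread('pics/w5.png')[150:450,160:480])"
```

```text
t 5.75 tcp [0.6771 0.0818 0.0214] F [-0.9 -0.  -1.3] w 0.056
tx 0.0191 ty 0.0014 tz -0.0004 turn 0.0003 (0.0 deg)
w5 3290 c [0.6928 0.0809 0.0309] n [ 0.767 -0.031  0.64 ] tilt 50.17850212250359 ext [0.6874153  0.05530722 0.02447095] [0.69814447 0.10621969 0.03715858]
w5 2591 c [0.6752 0.0816 0.0516] n [ 0.744 -0.03   0.668] tilt 48.1097587889183 ext [0.67109715 0.05889449 0.04727758] [0.67895945 0.10421555 0.0559028 ]
```

View pics/w5z.png

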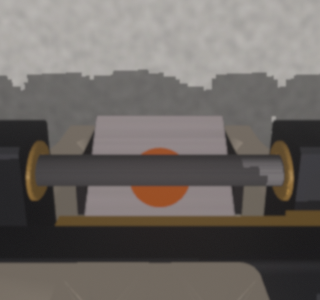

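Call:
apply_moves(
  deltas=[
    {"tx": 0, "ty": 0, "tz": 0, "turn": 0, "gripper": 0.062},
    {"tx": 0, "ty": 0, "tz": 0, "turn": 0, "gripper": 0.07},
    {"tx": 0, "ty": 0, "tz": 0, "turn": 0, "gripper": 0.08},
    {"tx": 0, "ty": 0, "tz": 0, "turn": 0, "gripper": 0.08},
    {"tx": 0, "ty": 0, "tz": 0, "turn": 0, "gripper": 0.08},
  ],
)

```text
time_s: 6.3
tcp_pos: [0.6765, 0.0819, 0.0217]
eef_rot: [-90.0, 0.0, 177.7]
contact_force: [0.1, 0.6, 0.4]
gripper_width: 0.0799
```

```bash
python3 -c "
from h import *
goal(.658,.083,.020,87.7);shot('wrist','w6');shot('scene','c6')
normal('w6',262,380,272,300)
a=cv2.imread('pics/w6.png')[150:450,160:480];b=cv2.resize(cv2.imread('pics/c6.png')[210:330,250:378],(320,300));cv2.imwrite('pics/w6z.png',cv2.resize(np.hstack([a,b]),None,fx=1.25,fy=1.25,interpolation=2))"
```

```text
t 6.3 tcp [0.6765 0.0819 0.0217] F [0.1 0.6 0.4] w 0.0799
tx 0.0186 ty 0.0017 tz -0.0004 turn 0.0004 (0.0 deg)
w6 3291 c [0.6963 0.0808 0.0405] n [ 0.962 -0.039  0.271] tilt 74.26127583350792 ext [0.69230797 0.05632357 0.03057551] [0.70001112 0.10506862 0.0500538 ]
```

View pics/w6z.png

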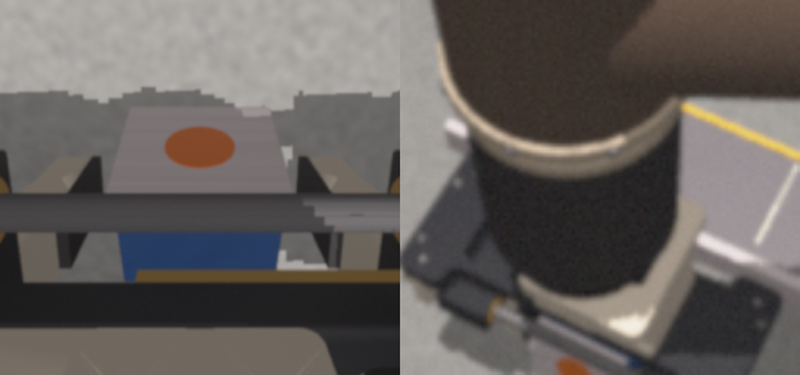

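Call:
apply_moves(
  deltas=[
    {"tx": 0.007, "ty": 0.001, "tz": 0.001, "turn": 0, "gripper": 0.08},
    {"tx": 0.0135, "ty": 0.001, "tz": 0.001, "turn": 0, "gripper": 0.08},
    {"tx": 0.0135, "ty": 0.001, "tz": 0.001, "turn": 0, "gripper": 0.08},
  ],
  newtons=3,
)

```text
time_s: 6.7
tcp_pos: [0.6617, 0.0813, 0.0205]
eef_rot: [-90.0, -0.1, 177.7]
contact_force: [-0.0, 0.3, -0.5]
gripper_width: 0.0802
```

Call:
apply_moves(
  deltas=[
    {"tx": 0, "ty": 0, "tz": 0, "turn": 0, "gripper": 0.05},
    {"tx": 0, "ty": 0, "tz": 0, "turn": 0, "gripper": 0.05},
    {"tx": 0, "ty": 0, "tz": 0, "turn": 0, "gripper": 0.05},
    {"tx": 0, "ty": 0, "tz": 0, "turn": 0, "gripper": 0.05},
  ],
  newtons=3,
)

```text
time_s: 7.1
tcp_pos: [0.6632, 0.0814, 0.0206]
eef_rot: [-90.0, 0.0, 177.7]
contact_force: [-0.4, 0.5, 0.8]
gripper_width: 0.0561
```

Call:
apply_moves(
  deltas=[
    {"tx": -0.003, "ty": -0.006, "tz": 0, "turn": 0, "gripper": 0.05},
    {"tx": -0.007, "ty": -0.011, "tz": 0, "turn": 0, "gripper": 0.05},
    {"tx": -0.012, "ty": -0.016, "tz": 0, "turn": 0, "gripper": 0.05},
    {"tx": -0.018, "ty": -0.02, "tz": 0, "turn": 0, "gripper": 0.05},
    {"tx": -0.025, "ty": -0.024, "tz": 0, "turn": 0, "gripper": 0.05},
  ],
)

```text
time_s: 7.6
tcp_pos: [0.6886, 0.0804, 0.045]
eef_rot: [-90.0, 0.0, 177.7]
contact_force: [1.1, -0.4, -2.0]
gripper_width: 0.0558
```

```bash
python3 -c "
from h import *
goal(.658,.083,.020,87.7);shot('wrist','w7');shot('side','s7')
a=cv2.imread('pics/w7.png')[150:450,160:480];b=cv2.resize(cv2.imread('pics/s7.png')[170:290,270:398],(320,300));cv2.imwrite('pics/w7z.png',cv2.resize(np.hstack([a,b]),None,fx=1.25,fy=1.25,interpolation=2))"
```

```text
t 7.6 tcp [0.6886 0.0804 0.045 ] F [ 1.1 -0.4 -2. ] w 0.0558
tx 0.0307 ty 0.0250 tz -0.0014 turn 0.0003 (0.0 deg)
```

View pics/w7z.png

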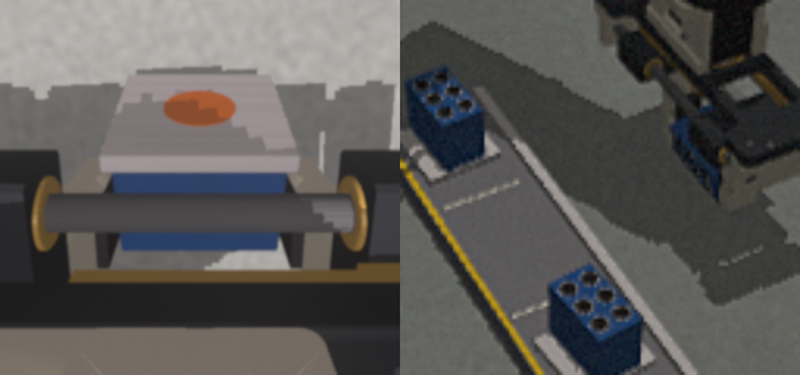

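```bash
python3 -c "
from h import *
normal('w7',270,370,215,262)"
```

```text
w7 4684 c [0.7251 0.079  0.0531] n [ 0.97  -0.039  0.241] tilt 76.03269475376824 ext [0.71978326 0.05552807 0.03069549] [0.73128837 0.10189519 0.0718412 ]
```

```bash
python3 -c "
from h import *
f=np.load('pics/w7.npz');P=cloud('wrist',f['T'],f['d']);c=P[234:239,317:323].reshape(-1,3).mean(0);print(c)
u=np.array([.97,.241]);ff=np.array([.241,-.97]);g=f['T'][:3,3][[0,2]]+[0,.002]
rel=c[[0,2]]-g;print(rel,rel@u,rel@ff,'corner rel',rel+.028*ff,'wellend',rel-.05*u+.016*ff)
goal(.533,.083,.09,87.7)"
```

```text
[0.72553638 0.07896716 0.05310817]
[0.03694159 0.00609807] 0.037302980922801876 0.0029877919973838674 corner rel [ 0.04368959 -0.02106193] wellend [-0.00770241 -0.02147193]
t 7.7 tcp [0.6895 0.0805 0.0453] F [-0.2 -0.3 -3.6] w 0.0561
tx 0.1564 ty -0.0450 tz 0.0037 turn 0.0002 (0.0 deg)
```

Call:
apply_moves(
  deltas=[
    {"tx": 0, "ty": -0.02, "tz": 0, "turn": 0, "gripper": 0.05},
    {"tx": 0.015, "ty": -0.04, "tz": 0, "turn": 0, "gripper": 0.05},
    {"tx": 0.04, "ty": -0.045, "tz": 0, "turn": 0, "gripper": 0.05},
    {"tx": 0.07, "ty": -0.045, "tz": 0, "turn": 0, "gripper": 0.05},
    {"tx": 0.1, "ty": -0.045, "tz": 0, "turn": 0, "gripper": 0.05},
  ],
)

```text
time_s: 8.2
tcp_pos: [0.5869, 0.0843, 0.0895]
eef_rot: [-90.0, 0.0, 177.7]
contact_force: [0.2, 0.2, -2.4]
gripper_width: 0.0559
```

Call:
apply_moves(
  deltas=[
    {"tx": 0.03, "ty": 0, "tz": 0, "turn": 0, "gripper": 0.05},
    {"tx": 0.05, "ty": 0, "tz": 0, "turn": 0, "gripper": 0.05},
    {"tx": 0.055, "ty": 0, "tz": 0, "turn": 0, "gripper": 0.05},
    {"tx": 0.055, "ty": 0.01, "tz": 0, "turn": 0, "gripper": 0.05},
    {"tx": 0.055, "ty": 0.02, "tz": 0, "turn": 0, "gripper": 0.05},
  ],
)

```text
time_s: 8.7
tcp_pos: [0.5342, 0.087, 0.0692]
eef_rot: [-90.0, 0.1, 177.7]
contact_force: [-0.2, -0.1, -2.6]
gripper_width: 0.0559
```

```bash
python3 -c "
from h import *
goal(.534,.087,.0435,87.7);shot('wrist','w8')
normal('w8',270,370,215,262)
f=np.load('pics/w8.npz');P=cloud('wrist',f['T'],f['d']);c=P[234:239,317:323].reshape(-1,3).mean(0);print(c)
cv2.imwrite('pics/w8z.png',cv2.imread('pics/w8.png')[100:450,100:540])"
```

```text
t 8.7 tcp [0.5342 0.087  0.0692] F [-0.2 -0.1 -2.6] w 0.0559
tx 0.0002 ty 0.0257 tz -0.0000 turn 0.0005 (0.0 deg)
w8 4682 c [0.5707 0.0856 0.0768] n [ 0.992 -0.039  0.119] tilt 83.16852757446372 ext [0.56599306 0.06093975 0.0455995 ] [0.57504548 0.10992111 0.09850615]
[0.57116583 0.08555313 0.07759652]
```

View pics/w8z.png

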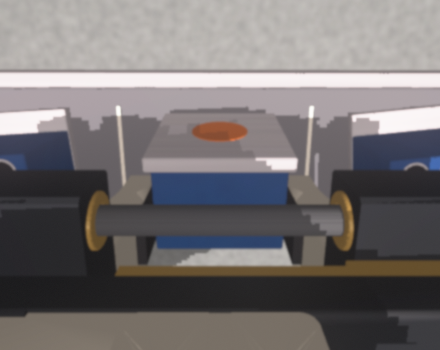

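Call:
apply_moves(
  deltas=[
    {"tx": 0, "ty": 0.012, "tz": 0, "turn": 0, "gripper": 0.05},
    {"tx": 0, "ty": 0.022, "tz": 0, "turn": 0, "gripper": 0.05},
    {"tx": 0, "ty": 0.0255, "tz": 0, "turn": 0, "gripper": 0.05},
    {"tx": -0.006, "ty": 0.0255, "tz": 0, "turn": 0, "gripper": 0.05},
    {"tx": -0.01, "ty": 0.0255, "tz": 0, "turn": 0, "gripper": 0.05},
  ],
  newtons=4,
)

```text
time_s: 9.25
tcp_pos: [0.5438, 0.0862, 0.044]
eef_rot: [-90.0, 0.0, 177.7]
contact_force: [-4.9, 1.8, 2.3]
gripper_width: 0.056
```

Call:
apply_moves(
  deltas=[
    {"tx": -0.004, "ty": -0.004, "tz": 0, "turn": 0, "gripper": 0.05},
    {"tx": -0.008, "ty": -0.009, "tz": 0, "turn": 0, "gripper": 0.05},
    {"tx": -0.013, "ty": -0.013, "tz": 0, "turn": 0, "gripper": 0.05},
    {"tx": -0.018, "ty": -0.016, "tz": 0, "turn": 0, "gripper": 0.05},
  ],
)

```text
time_s: 9.65
tcp_pos: [0.5615, 0.0853, 0.0609]
eef_rot: [-90.0, 0.0, 177.7]
contact_force: [-2.5, 0.0, -0.5]
gripper_width: 0.0558
```

```bash
python3 -c "
from h import *
goal(.534,.087,.0435,87.7);shot('wrist','w9')
cv2.imwrite('pics/w9z.png',cv2.imread('pics/w9.png')[100:450,100:540])"
```

```text
t 9.65 tcp [0.5615 0.0853 0.0609] F [-2.5  0.  -0.5] w 0.0558
tx 0.0276 ty 0.0174 tz -0.0006 turn 0.0003 (0.0 deg)
```

View pics/w9z.png

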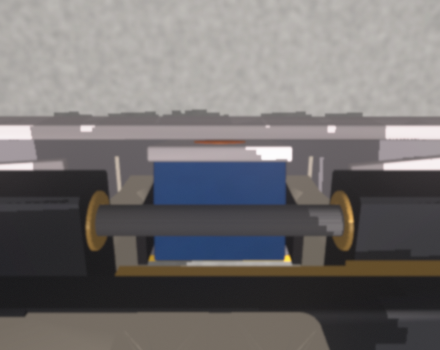

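Call:
apply_moves(
  deltas=[
    {"tx": -0.005, "ty": -0.003, "tz": 0, "turn": 0, "gripper": 0.05},
    {"tx": -0.01, "ty": -0.005, "tz": 0, "turn": 0, "gripper": 0.05},
    {"tx": -0.015, "ty": -0.006, "tz": 0, "turn": 0, "gripper": 0.05},
    {"tx": -0.02, "ty": -0.007, "tz": 0, "turn": 0, "gripper": 0.05},
  ],
)

```text
time_s: 10.1
tcp_pos: [0.5817, 0.0847, 0.0673]
eef_rot: [-90.0, 0.0, 177.7]
contact_force: [-1.7, 0.4, -0.6]
gripper_width: 0.0561
```

```bash
python3 -c "
from h import *
goal(.534,.087,.0435,87.7);shot('wrist','w10')
cv2.imwrite('pics/w10z.png',cv2.imread('pics/w10.png')[100:450,100:540])"
```

```text
t 10.1 tcp [0.5817 0.0847 0.0673] F [-1.7  0.4 -0.6] w 0.0561
tx 0.0478 ty 0.0237 tz -0.0004 turn 0.0004 (0.0 deg)
```

View pics/w10z.png

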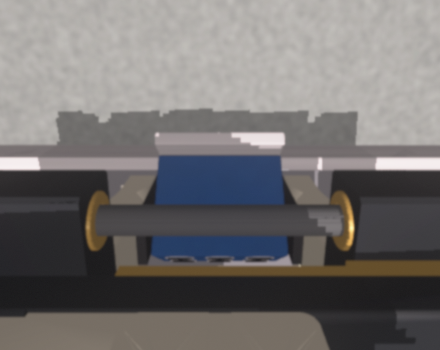

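```bash
python3 -c "
from h import *
normal('w10',270,370,260,300)
normal('w10',270,370,340,355)
normal('w10',275,365,232,252)"
```

```text
w10 3989 c [0.5975 0.0841 0.0703] n [ 0.629 -0.026  0.777] tilt 39.03265815072256 ext [0.58959723 0.061305   0.06335604] [0.6058908  0.1062914  0.07718171]
w10 1497 c [0.5752 0.085  0.0882] n [ 0.611 -0.023  0.791] tilt 37.686226701453194 ext [0.57150065 0.06453922 0.08512348] [0.57879342 0.10536821 0.09096154]
w10 1795 c [0.6146 0.0834 0.0695] n [-0.438  0.017  0.899] tilt 25.981149021846814 ext [0.60782444 0.063748   0.06340904] [0.61959824 0.10347721 0.07334456]
```

Call:
apply_moves(
  deltas=[
    {"tx": -0.005, "ty": -0.001, "tz": 0, "turn": 0, "gripper": 0.05},
    {"tx": -0.01, "ty": -0.001, "tz": 0, "turn": 0, "gripper": 0.05},
    {"tx": -0.015, "ty": 0, "tz": 0, "turn": 0, "gripper": 0.05},
    {"tx": -0.018, "ty": 0.001, "tz": 0, "turn": 0, "gripper": 0.05},
  ],
)

```text
time_s: 10.55
tcp_pos: [0.5999, 0.0839, 0.0661]
eef_rot: [-90.0, 0.0, 177.7]
contact_force: [-0.7, -0.4, 1.1]
gripper_width: 0.0562
```

```bash
python3 -c "
from h import *
goal(.534,.087,.0435,87.7);shot('wrist','w11')
cv2.imwrite('pics/w11z.png',cv2.imread('pics/w11.png')[100:450,100:540])
normal('w11',270,370,260,300)"
```

```text
t 10.55 tcp [0.5999 0.0839 0.0661] F [-0.7 -0.4  1.1] w 0.0562
tx 0.0660 ty 0.0226 tz -0.0005 turn 0.0005 (0.0 deg)
w11 3991 c [0.6133 0.0835 0.0628] n [ 0.879 -0.035  0.475] tilt 61.6232095781022 ext [0.60667819 0.0590886  0.05069074] [0.62048275 0.10721417 0.07388792]
```

View pics/w11z.png

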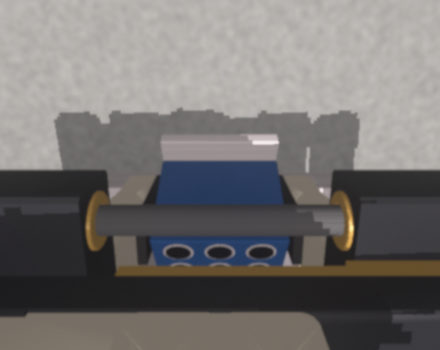

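```bash
python3 -c "
from h import *
goal(.566,-.17,.14,82)"
```

```text
t 10.6 tcp [0.6002 0.0839 0.066 ] F [ 0.5 -1.5  0.4] w 0.056
tx 0.0241 ty -0.0740 tz 0.2551 turn 0.1000 (5.7 deg)
```

Call:
apply_moves(
  deltas=[
    {"tx": -0.01, "ty": -0.015, "tz": 0, "turn": 0, "gripper": 0.05},
    {"tx": -0.02, "ty": -0.03, "tz": 0, "turn": 0, "gripper": 0.05},
    {"tx": -0.02, "ty": -0.05, "tz": 0, "turn": 0, "gripper": 0.05},
    {"tx": -0.02, "ty": -0.065, "tz": 0.01, "turn": 0, "gripper": 0.05},
    {"tx": -0.01, "ty": -0.075, "tz": 0.03, "turn": 0, "gripper": 0.05},
  ],
  newtons=6,
)

```text
time_s: 11.1
tcp_pos: [0.6089, 0.0538, 0.1421]
eef_rot: [-90.0, 0.1, 177.8]
contact_force: [0.5, -0.4, -2.2]
gripper_width: 0.0563
```

Call:
apply_moves(
  deltas=[
    {"tx": 0.006, "ty": 0, "tz": 0.03, "turn": 0.03, "gripper": 0.05},
    {"tx": 0.012, "ty": 0, "tz": 0.065, "turn": 0.06, "gripper": 0.05},
    {"tx": 0.018, "ty": 0, "tz": 0.105, "turn": 0.1, "gripper": 0.05},
    {"tx": 0.024, "ty": 0, "tz": 0.145, "turn": 0.1, "gripper": 0.05},
    {"tx": 0.03, "ty": 0, "tz": 0.185, "turn": 0.1, "gripper": 0.05},
  ],
)

```text
time_s: 11.6
tcp_pos: [0.5687, -0.1323, 0.1411]
eef_rot: [-90.0, -0.0, 172.0]
contact_force: [0.7, -0.3, -2.0]
gripper_width: 0.0558
```

```bash
python3 -c "
from h import *
goal(.566,-.17,.14,82)"
```

```text
t 11.6 tcp [ 0.5687 -0.1323  0.1411] F [ 0.7 -0.3 -2. ] w 0.0558
tx -0.0026 ty 0.0011 tz 0.0377 turn -0.0005 (-0.0 deg)
```

Call:
apply_moves(
  deltas=[
    {"tx": 0.012, "ty": -0.015, "tz": 0.02, "turn": 0, "gripper": 0.05},
    {"tx": 0.024, "ty": -0.03, "tz": 0.04, "turn": 0, "gripper": 0.05},
    {"tx": 0.036, "ty": -0.045, "tz": 0.06, "turn": 0, "gripper": 0.05},
    {"tx": 0.048, "ty": -0.06, "tz": 0.08, "turn": 0, "gripper": 0.05},
    {"tx": 0.048, "ty": -0.06, "tz": 0.08, "turn": 0, "gripper": 0.05},
  ],
)

```text
time_s: 12.1
tcp_pos: [0.5099, -0.205, 0.2032]
eef_rot: [-90.0, 0.2, 171.9]
contact_force: [-0.0, -0.2, -1.8]
gripper_width: 0.0558
```

```bash
python3 -c "
from h import *
goal(.566,-.17,.14,82);print(r.get_state()['qd']);shot('wrist','w12')"
```

```text
t 12.1 tcp [ 0.5099 -0.205   0.2032] F [-0.  -0.2 -1.8] w 0.0558
tx -0.0504 ty 0.0633 tz -0.0426 turn -0.0025 (-0.1 deg)
[ 1.85505332  1.97589281 -0.42421612 -0.86481187  2.24886956 -1.96853635]
```

View pics/w12.png

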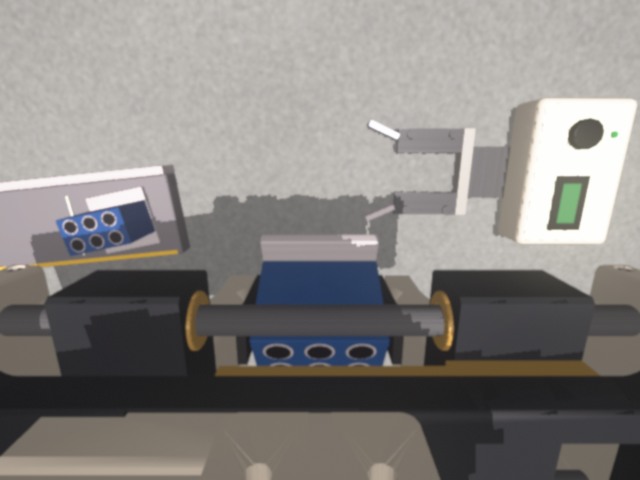

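```bash
python3 -c "
from h import *
print(r.get_state()['qd'].round(2));shot('wrist','w13')
a=cv2.imread('pics/w13.png');cv2.imwrite('pics/w13z.png',cv2.resize(a[110:230,355:515],None,fx=5,fy=5,interpolation=2))"
```

```text
[ 1.49  1.73 -0.36 -0.47  0.73 -0.72]
```

View pics/w13z.png

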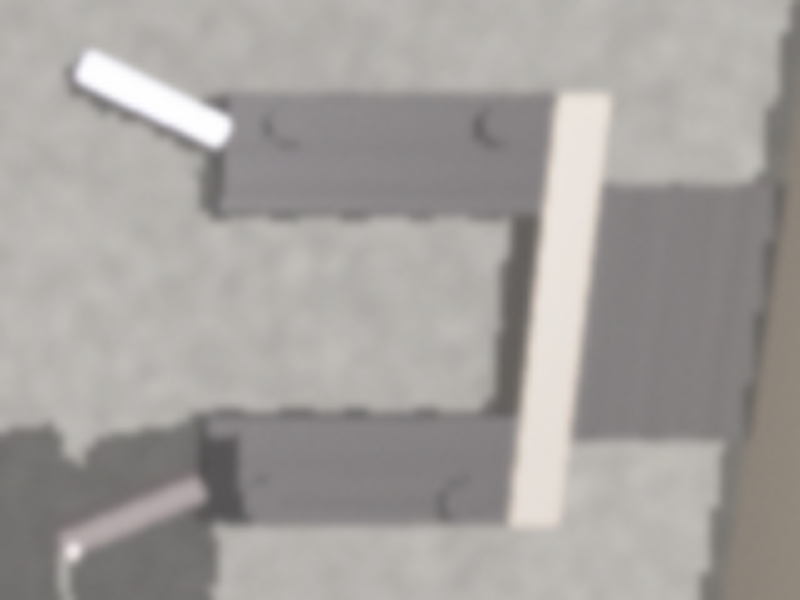

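```bash
python3 - <<'E'
from h import *
T=np.load('pics/w13.npz')['T']
p=np.array([(235,94),(555,92),(222,214),(536,216),(205,413),(515,413),(215,521),(508,523)],float)/5+[355,110]-.4
a=cast('wrist',T,p,.014)[:,:2]; print(a.round(4).tolist())
for i in range(0,8,2):
    d=a[i]-a[i+1];print(np.degrees(np.arctan2(d[1],d[0])),np.linalg.norm(d))
d=a[1]-a[7];print('bar',np.degrees(np.arctan2(d[1],d[0])),np.linalg.norm(d))
m=(a[2]+a[4])/2;print('mouth inner',m,np.linalg.norm(a[2]-a[4])); e=(a[1]+a[7])/2; print('stopbar edge centre',e, (a[3]+a[5])/2)
d=m-e;print('axis',np.degrees(np.arctan2(d[1],d[0])),np.linalg.norm(d))
# grasped block: blue face
print(normal('w13',275,365,270,300))
E
```

```text
[[0.5887, -0.2929], [0.5806, -0.3522], [0.5674, -0.2887], [0.5585, -0.348], [0.53, -0.2824], [0.5214, -0.3427], [0.5083, -0.2826], [0.4995, -0.3406]]
82.18723511241109 0.059860804665502636
81.49462217580636 0.059891169411881336
81.84865997508282 0.06092785448633924
81.45262214102263 0.05862231279450851
bar -8.149896340508118 0.08186822470579709
mouth inner [ 0.54870151 -0.28555951] 0.037850832925429886
stopbar edge centre [ 0.54006199 -0.34637092] [ 0.53995306 -0.3453319 ]
axis 81.91406274419062 0.061422050295988954
w13 2691 c [ 0.5222 -0.2056  0.2014] n [ 0.874 -0.127  0.468] tilt 62.063230705019784 ext [ 0.51509043 -0.22707694  0.1924686 ] [ 0.52925269 -0.18522364  0.21059259]
None
```

```bash
python3 -c "
from h import *
goal(.542,-.205,.06,81.8)"
```

```text
t 12.2 tcp [ 0.5107 -0.2034  0.2013] F [ 0.1  0.5 -2.4] w 0.056
tx -0.0311 ty 0.1413 tz -0.0028 turn 0.0016 (0.1 deg)
```

Call:
apply_moves(
  deltas=[
    {"tx": -0.01, "ty": 0.035, "tz": -0.001, "turn": 0.002, "gripper": 0.05},
    {"tx": -0.02, "ty": 0.075, "tz": -0.003, "turn": 0.002, "gripper": 0.05},
    {"tx": -0.031, "ty": 0.115, "tz": -0.003, "turn": 0.002, "gripper": 0.05},
    {"tx": -0.031, "ty": 0.141, "tz": -0.003, "turn": 0.002, "gripper": 0.05},
    {"tx": -0.031, "ty": 0.148, "tz": -0.003, "turn": 0.002, "gripper": 0.05},
  ],
)

```text
time_s: 12.7
tcp_pos: [0.5402, -0.2033, 0.0489]
eef_rot: [-90.0, -0.4, 171.9]
contact_force: [-0.8, -0.6, -2.3]
gripper_width: 0.056
```

Call:
apply_moves(
  deltas=[
    {"tx": 0, "ty": 0.004, "tz": 0, "turn": 0, "gripper": 0.05},
    {"tx": 0, "ty": 0.009, "tz": 0, "turn": 0, "gripper": 0.05},
    {"tx": -0.005, "ty": 0.012, "tz": 0, "turn": 0, "gripper": 0.05},
    {"tx": -0.01, "ty": 0.014, "tz": 0, "turn": 0, "gripper": 0.05},
  ],
  newtons=4,
)

```text
time_s: 13.1
tcp_pos: [0.5539, -0.2054, 0.0401]
eef_rot: [-90.0, 0.1, 171.9]
contact_force: [-0.7, -0.5, -1.3]
gripper_width: 0.056
```

```bash
python3 -c "
from h import *
goal(.56,-.205,.037,81.8);shot('wrist','w14')
cv2.imwrite('pics/w14z.png',cv2.imread('pics/w14.png')[100:450,100:540])
normal('w14',270,370,265,300)"
```

```text
t 13.1 tcp [ 0.5539 -0.2054  0.0401] F [-0.7 -0.5 -1.3] w 0.056
tx -0.0060 ty 0.0031 tz -0.0013 turn 0.0016 (0.1 deg)
w14 3481 c [ 0.5664 -0.2071  0.0381] n [ 0.874 -0.125  0.469] tilt 62.035555134645996 ext [ 0.55838626 -0.23137818  0.02714416] [ 0.57473687 -0.18405126  0.04810721]
```

View pics/w14z.png

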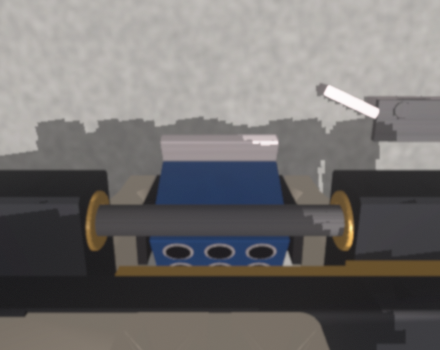

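Call:
apply_moves(
  deltas=[
    {"tx": -0.004, "ty": 0.003, "tz": 0, "turn": 0, "gripper": 0.05},
    {"tx": -0.008, "ty": 0.005, "tz": 0, "turn": 0, "gripper": 0.05},
    {"tx": -0.012, "ty": 0.007, "tz": 0, "turn": 0, "gripper": 0.05},
    {"tx": -0.015, "ty": 0.008, "tz": 0, "turn": 0, "gripper": 0.05},
  ],
)

```text
time_s: 13.55
tcp_pos: [0.5676, -0.2075, 0.0307]
eef_rot: [-90.0, -0.1, 171.9]
contact_force: [-1.4, 0.5, -0.3]
gripper_width: 0.0562
```

```bash
python3 -c "
from h import *
goal(.56,-.205,.037,81.8);shot('wrist','w15')
normal('w15',270,370,265,300)"
```

```text
t 13.55 tcp [ 0.5676 -0.2075  0.0307] F [-1.4  0.5 -0.3] w 0.0562
tx 0.0079 ty -0.0063 tz -0.0014 turn 0.0011 (0.1 deg)
w15 3488 c [ 0.5784 -0.2089  0.0242] n [ 0.977 -0.14   0.163] tilt 80.6272814815555 ext [ 0.57290331 -0.23427123  0.00991385] [ 0.58586352 -0.18422257  0.04014633]
```

Call:
apply_moves(
  deltas=[
    {"tx": 0, "ty": 0, "tz": 0, "turn": 0, "gripper": 0.065},
    {"tx": 0, "ty": 0, "tz": 0, "turn": 0, "gripper": 0.076},
    {"tx": 0, "ty": -0.002, "tz": 0, "turn": 0, "gripper": 0.076},
    {"tx": 0, "ty": -0.004, "tz": 0, "turn": 0, "gripper": 0.076},
    {"tx": 0, "ty": -0.005, "tz": 0, "turn": 0, "gripper": 0.076},
  ],
)

```text
time_s: 14.1
tcp_pos: [0.5679, -0.2075, 0.0365]
eef_rot: [-90.0, 0.0, 171.9]
contact_force: [-0.8, -0.6, -0.6]
gripper_width: 0.0759
```

```bash
python3 -c "
from h import *
goal(.56,-.205,.037,81.8);shot('wrist','w16');shot('side','s16')
a=cv2.imread('pics/w16.png')[130:450,150:490];b=cv2.resize(cv2.imread('pics/s16.png')[270:430,320:490],(340,320));cv2.imwrite('pics/w16z.png',cv2.resize(np.hstack([a,b]),None,fx=1.15,fy=1.15,interpolation=2))
"
```

```text
t 14.1 tcp [ 0.5679 -0.2075  0.0365] F [-0.8 -0.6 -0.6] w 0.0759
tx 0.0082 ty -0.0005 tz -0.0014 turn 0.0014 (0.1 deg)
```

View pics/w16z.png

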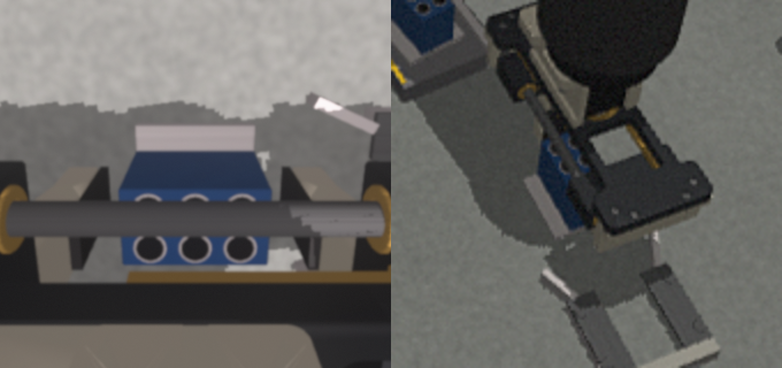

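```bash
python3 - <<'E'
from h import *
f=np.load('pics/w16.npz');T=f['T']
b=f['p'][220:380,240:400,::-1];cv2.imwrite('pics/w16y.png',cv2.resize(b,None,fx=3.75,fy=3.75,interpolation=2))
P=cloud('wrist',T,f['d'])
k=(abs(P[...,2]-.05)<.003)&(abs(P[...,1]+.2075)<.033)
h=cv2.cvtColor(f['p'],cv2.COLOR_RGB2HSV);k&=(h[...,0]>100)&(h[...,0]<130)&(h[...,1]>100)
q=P[k];print(k.sum(),q.mean(0),q.min(0),q.max(0)); rr=cv2.minAreaRect(q[:,:2].astype(np.float32));print(rr)
k=(abs(P[...,2]-.006)<.003)&(abs(P[...,1]+.2075)<.04)&(abs(P[...,0]-.59)<.02)
q=P[k];rr=cv2.minAreaRect(q[:,:2].astype(np.float32));print(k.sum(),rr,cv2.boxPoints(rr))
E
```

```text
2394 [ 0.56843066 -0.20708105  0.04938767] [ 0.54659627 -0.23625322  0.04701923] [ 0.58560615 -0.17769803  0.05117445]
((0.5657916069030762, -0.20694155991077423), (0.05543065071105957, 0.032786715775728226), 82.18882751464844)
2549 ((0.5870833396911621, -0.21013352274894714), (0.056026823818683624, 0.013111935928463936), 81.80215454101562) [[ 0.5765999  -0.23692586]
 [ 0.58957785 -0.2387955 ]
 [ 0.5975668  -0.18334119]
 [ 0.5845888  -0.18147154]]
```

View pics/w16y.png

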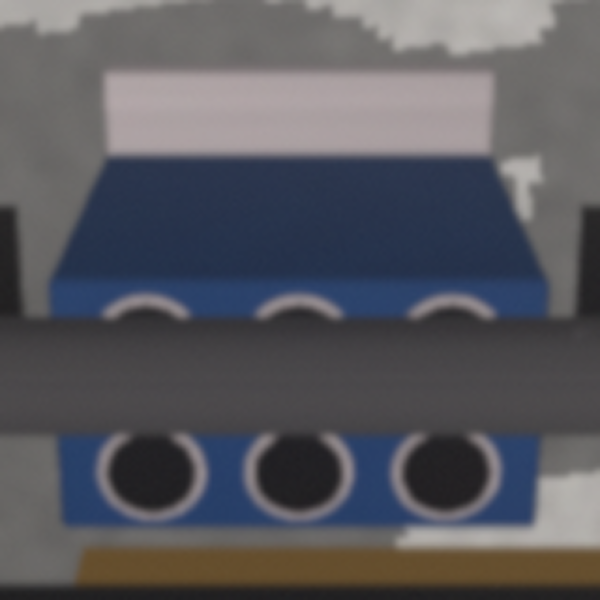

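Call:
apply_moves(
  deltas=[
    {"tx": 0, "ty": 0, "tz": 0, "turn": 0.001, "gripper": 0.05},
    {"tx": 0, "ty": 0, "tz": 0, "turn": 0.001, "gripper": 0.05},
    {"tx": 0, "ty": 0, "tz": 0, "turn": 0.001, "gripper": 0.05},
    {"tx": 0, "ty": 0, "tz": 0, "turn": 0.001, "gripper": 0.05},
  ],
  newtons=15,
)

```text
time_s: 14.6
tcp_pos: [0.5676, -0.2075, 0.036]
eef_rot: [-90.0, -0.0, 171.8]
contact_force: [-0.2, -0.4, 0.1]
gripper_width: 0.0558
```

Call:
apply_moves(
  deltas=[
    {"tx": 0.003, "ty": 0, "tz": 0.01, "turn": 0, "gripper": 0.05},
    {"tx": 0.006, "ty": 0, "tz": 0.02, "turn": 0, "gripper": 0.05},
    {"tx": 0.006, "ty": 0, "tz": 0.03, "turn": 0, "gripper": 0.05},
    {"tx": 0.006, "ty": 0, "tz": 0.04, "turn": 0, "gripper": 0.05},
    {"tx": 0.006, "ty": 0, "tz": 0.04, "turn": 0, "gripper": 0.05},
  ],
)

```text
time_s: 15.1
tcp_pos: [0.5556, -0.2479, 0.036]
eef_rot: [-90.0, -0.0, 171.7]
contact_force: [-0.4, -1.1, -0.8]
gripper_width: 0.056
```

```bash
python3 -c "
from h import *
goal(.5459,-.3201,.0365,81.8);shot('wrist','w17')
"
```

```text
t 15.1 tcp [ 0.5556 -0.2479  0.036 ] F [-0.4 -1.1 -0.8] w 0.056
tx -0.0008 ty -0.0005 tz 0.0728 turn -0.0012 (-0.1 deg)
```

View pics/w17.png

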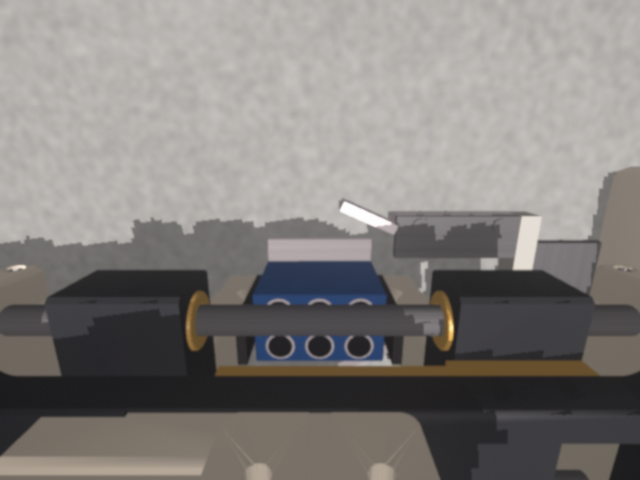

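```bash
python3 - <<'E'
from h import *
T=np.load('pics/w17.npz')['T']
dx=np.array([np.cos(np.radians(-8.2)),np.sin(np.radians(-8.2))])
for n,p,z in [('flange far',[(270,239),(370,239)],.006),('body far top',[(262,292),(380,292)],.05),('tine outer',[(397,213),(525,214)],.014),('tine inner',[(395,257),(480,257)],.014)]:
    a=cast('wrist',T,p,z)[:,:2]; print(n,a.round(4).tolist(),((a-[.5438,-.3195])@dx).round(4))
E
```

```text
flange far [[0.5845, -0.2255], [0.5769, -0.278]] [0.0269 0.0268]
body far top [[0.5736, -0.2265], [0.5666, -0.2745]] [0.0162 0.0162]
tine outer [[0.5905, -0.2916], [0.5809, -0.3543]] [0.0423 0.0417]
tine inner [[0.5678, -0.2887], [0.5616, -0.3318]] [0.0194 0.0193]
```

Call:
apply_moves(
  deltas=[
    {"tx": -0.001, "ty": 0, "tz": 0.01, "turn": 0, "gripper": 0.05},
    {"tx": -0.001, "ty": 0, "tz": 0.02, "turn": 0, "gripper": 0.05},
    {"tx": -0.001, "ty": 0, "tz": 0.03, "turn": 0, "gripper": 0.05},
    {"tx": -0.001, "ty": 0, "tz": 0.04, "turn": 0, "gripper": 0.05},
    {"tx": -0.001, "ty": 0, "tz": 0.04, "turn": 0, "gripper": 0.05},
  ],
)

```text
time_s: 15.65
tcp_pos: [0.5511, -0.2875, 0.036]
eef_rot: [-90.0, -0.0, 171.7]
contact_force: [0.4, -0.3, -0.6]
gripper_width: 0.0557
```

```bash
python3 -c "
from h import *
goal(.5459,-.3201,.0365,81.8);shot('wrist','w18')
cv2.imwrite('pics/w18z.png',cv2.resize(cv2.imread('pics/w18.png')[180:380,220:520],None,fx=2.6,fy=2.6))
"
```

```text
t 15.65 tcp [ 0.5511 -0.2875  0.036 ] F [ 0.4 -0.3 -0.6] w 0.0557
tx 0.0004 ty -0.0005 tz 0.0330 turn -0.0010 (-0.1 deg)
```

View pics/w18z.png

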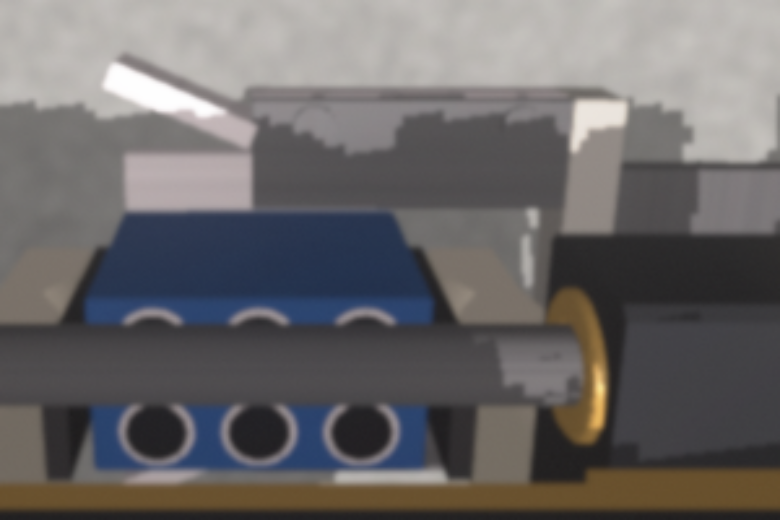

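The flange is entering under the plate, the body centred in the slot with no side force. I go on to the stop.

Call:
apply_moves(
  deltas=[
    {"tx": 0, "ty": 0, "tz": 0.01, "turn": 0, "gripper": 0.05},
    {"tx": 0, "ty": 0, "tz": 0.02, "turn": 0, "gripper": 0.05},
    {"tx": 0, "ty": 0, "tz": 0.028, "turn": 0, "gripper": 0.05},
    {"tx": 0, "ty": 0, "tz": 0.031, "turn": 0, "gripper": 0.05},
    {"tx": 0, "ty": 0, "tz": 0.031, "turn": 0, "gripper": 0.05},
  ],
)

```text
time_s: 16.2
tcp_pos: [0.5468, -0.3173, 0.036]
eef_rot: [-90.0, 0.0, 171.8]
contact_force: [-0.3, -1.2, -1.4]
gripper_width: 0.0558
```

Call:
apply_moves(
  deltas=[
    {"tx": 0, "ty": 0, "tz": 0.001, "turn": 0, "gripper": 0.05},
    {"tx": 0, "ty": 0, "tz": 0.002, "turn": 0, "gripper": 0.05},
    {"tx": 0, "ty": 0, "tz": 0.003, "turn": 0, "gripper": 0.05},
    {"tx": 0, "ty": 0, "tz": 0.003, "turn": 0, "gripper": 0.05},
  ],
)

```text
time_s: 16.6
tcp_pos: [0.5465, -0.3196, 0.036]
eef_rot: [-90.0, -0.0, 171.8]
contact_force: [0.4, -0.0, -2.8]
gripper_width: 0.0558
```

Call:
apply_moves(
  deltas=[
    {"tx": 0, "ty": 0, "tz": 0.001, "turn": 0, "gripper": 0.05},
    {"tx": 0, "ty": 0, "tz": 0.002, "turn": 0, "gripper": 0.05},
    {"tx": 0, "ty": 0, "tz": 0.002, "turn": 0, "gripper": 0.05},
  ],
)

```text
time_s: 16.9
tcp_pos: [0.5465, -0.3198, 0.0361]
eef_rot: [-90.1, 0.0, 171.8]
contact_force: [1.7, 10.1, 2.6]
gripper_width: 0.056
```

```bash
python3 -c "
from h import *
goal(.5459,-.3201,.0365,81.8);shot('wrist','w19');print(r.get_state()['contact_force'])
cv2.imwrite('pics/w19z.png',cv2.resize(cv2.imread('pics/w19.png')[180:380,220:520],None,fx=2.6,fy=2.6))
"
```

```text
t 16.9 tcp [ 0.5465 -0.3198  0.0361] F [ 1.7 10.1  2.6] w 0.056
tx 0.0006 ty -0.0004 tz 0.0004 turn -0.0002 (-0.0 deg)
[ 0.81402794 10.36827923  1.5693604 ]
```

View pics/w19z.png

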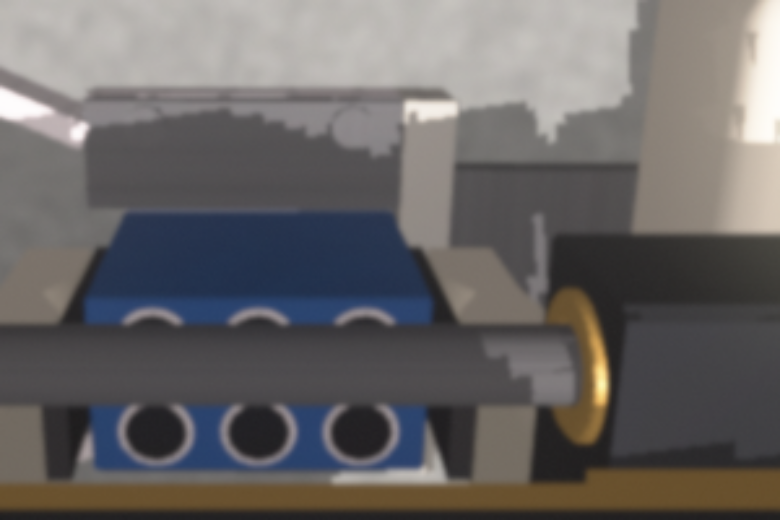

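Call:
apply_moves(
  deltas=[
    {"tx": 0, "ty": 0, "tz": -0.002, "turn": 0, "gripper": 0.062},
    {"tx": 0, "ty": 0, "tz": -0.002, "turn": 0, "gripper": 0.075},
    {"tx": 0, "ty": 0, "tz": -0.002, "turn": 0, "gripper": 0.082},
    {"tx": 0, "ty": 0, "tz": -0.002, "turn": 0, "gripper": 0.082},
    {"tx": 0, "ty": 0, "tz": -0.002, "turn": 0, "gripper": 0.082},
  ],
)

```text
time_s: 17.45
tcp_pos: [0.5464, -0.3199, 0.0361]
eef_rot: [-90.0, -0.0, 171.8]
contact_force: [0.3, -0.9, -0.0]
gripper_width: 0.0814
```

Call:
apply_moves(
  deltas=[
    {"tx": 0, "ty": -0.02, "tz": 0, "turn": 0, "gripper": 0.082},
    {"tx": 0, "ty": -0.05, "tz": 0, "turn": 0, "gripper": 0.082},
    {"tx": 0, "ty": -0.085, "tz": 0, "turn": 0, "gripper": 0.082},
    {"tx": 0.02, "ty": -0.12, "tz": 0, "turn": 0, "gripper": 0.082},
    {"tx": 0.04, "ty": -0.15, "tz": 0, "turn": 0, "gripper": 0.082},
  ],
)

```text
time_s: 17.95
tcp_pos: [0.5068, -0.3142, 0.1877]
eef_rot: [-90.0, 0.0, 171.8]
contact_force: [0.1, 0.5, 0.4]
gripper_width: 0.0818
```

Call:
apply_moves(
  deltas=[
    {"tx": 0.01, "ty": 0, "tz": -0.03, "turn": 0, "gripper": 0.082},
    {"tx": 0.02, "ty": 0, "tz": -0.06, "turn": 0, "gripper": 0.082},
    {"tx": 0.02, "ty": 0, "tz": -0.09, "turn": 0, "gripper": 0.082},
    {"tx": 0.02, "ty": 0, "tz": -0.1, "turn": 0, "gripper": 0.082},
  ],
)

```text
time_s: 18.35
tcp_pos: [0.5013, -0.2104, 0.1866]
eef_rot: [-90.0, 0.1, 171.9]
contact_force: [0.2, -0.7, 1.1]
gripper_width: 0.0821
```

```bash
python3 - <<'E'
from h import *
goal(.5459,-.3201,.0365,81.8);p,d,T=shot('wrist','w20');shot('scene','c20');shot('side','s20')
P=cloud('wrist',T,d);h=cv2.cvtColor(p,cv2.COLOR_RGB2HSV)
k=(abs(P[...,2]-.05)<.004)&(h[...,0]>100)&(h[...,0]<130)&(h[...,1]>100)&(np.hypot(P[...,0]-.544,P[...,1]+.32)<.05)
rr=cv2.minAreaRect(P[k][:,:2].astype(np.float32));print(k.sum(),rr,P[k][:,2].mean())
a=np.array(rr[0])-[.5438,-.3195];print('dock rel',a@[.99,-.142],a@[.142,.99])
a=cv2.imread('pics/s20.png')[160:480,250:590];b=cv2.imread('pics/c20.png')[100:420,80:420];cv2.imwrite('pics/f.png',np.hstack([a,b]))
E
```

```text
t 18.35 tcp [ 0.5013 -0.2104  0.1866] F [ 0.2 -0.7  1.1] w 0.0821
tx -0.0595 ty 0.1501 tz 0.1023 turn 0.0015 (0.1 deg)
1137 ((0.544178307056427, -0.31876394152641296), (0.0560712069272995, 0.03039199486374855), 81.8936767578125) 0.04944955316339418
dock rel 0.00027000368261342135 0.0007824174908638132
```

View pics/w20.png

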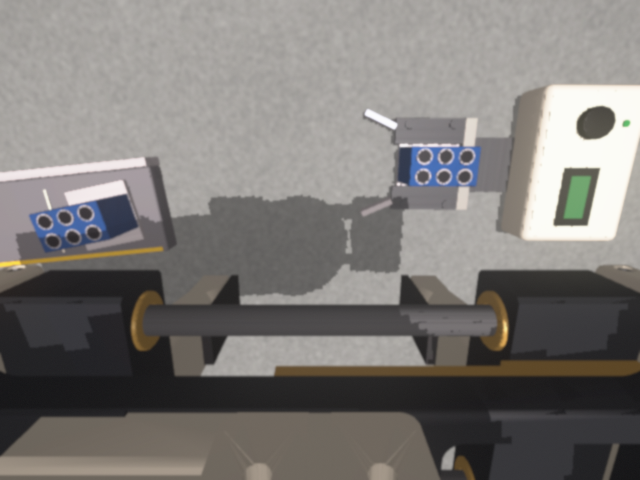

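View pics/f.png

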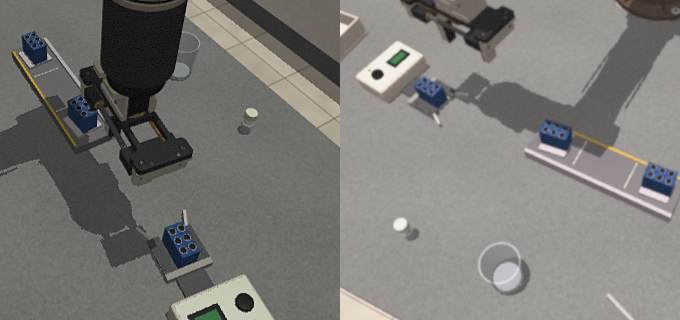

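```bash
python3 -c "
from h import *
print(r.get_state()['qd'].round(2)); print(r.close_job())"
```

```text
[-1.23  0.71  0.42  0.09  0.1   0.29]
the job is handed in; nothing more can be done
None
```

The upside-down block now stands wells up in the dock, against the end stop and released, and I have handed in the job. `close_job()` gives no verdict, so the result below rests on my own last checks.

**What I did**
- I gripped the block lightly and tipped it over the stand's lip. Part-way round it stuck in the pads and gravity would not bring it further.
- I carried it back over the stand, caught its flange against the lip's inner side to turn it most of the rest of the way, and finished turning it upright on the bench.
- I regripped it square, slid it under the slotted plate until the stop pushed back with about 10 N, let go and moved clear.

**Last checks**
- **Position:** the block's top face lies 0.3 mm from the centre line and 0.8 mm from the home point. It is within about 0.1° of the dock axis, and its top is 49 mm up (50 mm expected).
- **Other two blocks:** both stand upright on the stand in the final pictures; I judged this by eye and did not re-measure their positions.
- **Flask:** the arm only passed near it well above its height. It is not in my final cropped views, so I did not check it again.
- **Time and force:** the job took about 18.5 s of the 61 s allowed, and the largest tool force reported was about 10 N. No check failed.

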